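# Swap the guard sleeve for the crank on a carving positioner

## Task

Get the carving positioner ready for cranking: draw the steel guard sleeve up off its slanted square shaft and stand it upright in the wooden tray. Then fit the crank onto the bare shaft, turned so its square hole matches, with its grip pointing outward and its hub pushed fully home against the shoulder, and let go. Do not drop the parts, and leave the mallet, mug and gouge where they are.

Things in the scene. Friction and masses are not known exactly. Their poses are not given: they have to be found in the camera images.
- positioner: Fixed steel base plate (250 x 100 mm) with a green-painted gearbox whose upper face (80 x 76 mm) slants 30 degrees, roughly towards the robot; behind it, away from the robot, a carved panel up to 125 mm above the bench. Origin on the bench below the shaft's root; x points from gearbox to panel, z up.
- shaft_seat (a point): Root of the square steel shaft: centre of the top of its round shoulder (32 mm diameter, standing 15 mm proud of the gearbox face), 125 mm above the bench. z runs along the shaft to its open end, 30 degrees from vertical; x and y are square to the shaft's flat sides and turn with it. Shaft 16 x 16 mm, 56 mm long, the last 7 mm tapering to 10 x 10 mm.
- shaft_tip (a point): Centre of the open end of the square shaft, 56 mm from the seat along the shaft; same axes as the seat.
- shaft (a joint): Angle in rad by which the square shaft is turned about its own axis; at 0 its sides are square to the gearbox's. It is stiff to turn (0.8 N m) and stays where it is; turning it does not matter.
- sleeve_center (a point): Plain steel guard sleeve (tube): outer diameter 40 mm, bore 26 mm, length 40 mm, about 0.2 kg. This point is its centre; its z axis is the tube's axis. At the start it sits loosely on the shaft against the shoulder, the shaft's tip standing about 16 mm out of it.
- tray: Shallow wooden tray fixed to the bench, 150 (x) x 130 (y) x 22 mm high, walls 7 mm thick, floor about 7 mm thick; origin at the centre of its underside, on the bench. Empty at the start.
- crank_hub (a point): Centre of the hub of a steel crank (about 0.3 kg) lying flat on the bench: a 34 mm cube with an 18 x 18 mm square through-hole along z (up), parallel to its sides. A flat arm, 22 mm wide, 10 mm thick, runs along -x, level with the hub's underside, to 111 mm from the hub axis. The underside, 17 mm below this point, goes onto the shaft first and rests on the shoulder.
- crank_knob (a point): Middle of the crank's wooden grip, 24 mm diameter, which stands on the arm's end, 100 mm from the hub axis along the crank's -x; the grip's top is 52 mm above the underside of the crank. Same axes as the hub.
- mallet: Round wooden carver's mallet standing head down, 86 mm diameter, 200 mm high; origin at the centre of its underside. Leave alone.
- mug: White mug, 80 mm diameter, 90 mm high, handle at its +y; origin at the centre of its underside. Leave alone.
- gouge: Carving gouge lying on the bench, 222 mm long along its y (wooden handle at -y), 20 mm high; origin on the bench at the ferrule, near mid-length. Leave alone.
Mind the look-alikes: they are no part of the job. What is meant by the part that bears crank_hub is not purple or yellow, and is the larger of those in its own colour.

How it is judged:
On the way, in this order (a step that is already met when the one before it is completed fails the run):
1. the sleeve is drawn clear off the open end of the shaft (z of sleeve_center in the frame of shaft_seat above 0.076 m), for 0.05 s.
2. the sleeve stands upright in the tray, let go (x of sleeve_center in the frame of tray between -0.055 and 0.055 m and y of sleeve_center in the frame of tray between -0.045 and 0.045 m and z of sleeve_center in the frame of tray between 0.022 and 0.034 m and angle between the z axis of sleeve_center and the z axis of tray, either way round below 0.12 rad and contact force between the fingers and sleeve below 0.2 N and linear speed of sleeve below 0.03 m/s), for 0.2 s.
3. the crank is fully home on the shaft (x of crank_hub in the frame of shaft_seat between -0.003 and 0.003 m and y of crank_hub in the frame of shaft_seat between -0.003 and 0.003 m and z of crank_hub in the frame of shaft_seat between 0.012 and 0.021 m and angle between the z axis of crank_hub and the z axis of shaft_seat, either way round below 0.15 rad and z of crank_knob in the frame of shaft_seat above 0.015 m), for 0.2 s.
At the end, for the whole second after the job is handed in: The sleeve stands upright (within 0.12 rad) on the tray's floor, inside its walls, released and at rest. The crank is on the shaft, grip outward, hub centred within 3 mm of the shaft's axis, in line with it within 0.15 rad, its underside within 4 mm of the shoulder, and at rest (all of step 2 and all of step 3 and linear speed of crank below 0.03 m/s and angular speed of crank below 0.2 rad/s); the robot touches nothing.
It fails at once if mallet, mug or gouge moved more than 30 mm or tipped over (distance of any of mallet, mug, gouge from where it was at the start of the episode above 0.03 m or angle between any of mallet, mug, gouge's own z axis and vertical above 0.3 rad).
It fails at once if sleeve dropped (moving faster than 0.6 m/s out of the fingers) (contact force between the fingers and sleeve below 0.1 N and linear speed of sleeve above 0.6 m/s).
It fails at once if crank dropped (moving faster than 0.6 m/s out of the fingers) (contact force between the fingers and crank below 0.1 N and linear speed of crank above 0.6 m/s).
It also fails if it takes over 64 s, if anything falls off the work surface, if the arm or the gripper's body presses on something with over 40 N, if the wrist force passes 120 N, or if a joint passes its speed limit or range.

## Robot

A 6-joint arm with a two-finger parallel gripper is mounted at the origin on the work surface. World frame = base frame: x ahead of the robot, y to its left, z up, the work surface at z = 0. Lengths are in m, angles in rad, forces in N, time in s.
With the tool pointing down it reaches from about 0.3 to 0.875 m from the base axis. Payload 6.4 kg.
Tool frame: the origin (TCP) lies at the centre of the arm's flange, where the gripper is bolted on; the fingertips stand 173 mm ahead of it and the grasp point (between the pads) lies 155 mm ahead of it; z points along the fingers, x is the direction in which the jaws open and shut, and the axes are right-handed (so a half turn about z gives the same grasp; the last joint's range is limited). The gripper opens to 85 mm and grips with 20 to 120 N. Pads are 22 mm wide; open, the fingers measure 114 mm over their backs; the gripper's body (76 mm by 85 mm) begins 54 mm behind the grasp point. The pads swing forward as they close: fully open they stand 13 mm farther back than shut.
Start: joints at [1.122, 0.181, 1.607, -0, 1.354, -0.206], TCP at [0.138, 0.558, 0.405] pointing down, gripper open.
Joint ranges: [-2.99, 2.99], [-0.89, 2.07], [0.3, 2.58], [-1.14, 4.28], [0, 2.63], [-3.12, 3.12]. Speed limits (rad/s): [2.57, 2.57, 3.01, 3.14, 3.14, 3.14].

## Interface

Orientations are given as a unit quaternion [w, x, y, z].
In Python, from bench import ctrl gives the robot as it stands. The module is installed in compiled form; this text tells all that it offers.
- The arm moves only by the tool move_arm, never from a script. Its argument "moves" is a list of rows, each an object of numbers: "gripper": the opening in per cent of the stroke, from 0 (shut) to 100 (fully open); "x", "y", "z": the shift along the tool's x, y, z in cm; "roll": the turn about the tool's z in degrees. In form: [{"gripper": .., "x": .., "y": .., "z": .., "roll": ..}, ...]. A call has 1 to 5 rows; each row shifts and turns the commanded pose from where the row before left it, along the tool's axes as they then stand; what a row does not reach is not made up. A row lasts 1/8 s, in which the tool goes at most 62.5 mm and 10.7 degrees, less where a joint would pass 70% of its speed; a pose out of reach is approached as far as the arm can. A call is refused whole if a number of a shift passes 6.25 or a number of a turn 10.7, either way. A call with a gripper value outside its range is refused whole. The fingers move at their own pace and stop on an object; the grip force is fixed at half the most. Time passes only in rows, so rows that do not move let the fingers close. It gives the time, the measured TCP pose, the force and the opening at its end, in the units of the state.
- ctrl.get_obs(): the state, without advancing time (a new reading comes with each control period).
- ctrl.camera(name): name is "scene" or "top" or "wrist"; returns a dict with "img" (400x640x3 uint8, red, green, blue), "fx", "fy", "cx", "cy" (pixels), "world_from_camera" (4x4, takes a point from camera to world coordinates); the wrist camera has in their place "tool_from_camera" (4x4, takes a point from camera to tool coordinates, whose origin is the TCP and whose axes are the tool frame's). Camera axes: x right, y up, looking along -z (the intrinsics and any distortion apply to the point x, -y, -z); pixel columns grow to the right and rows downward; lengths in m; the calibration is good to about 2 mm. A picture is of the moment at which its call begins: read the wrist's pose just before it. There is no depth.
- ctrl.hand_in(): hands the job in, once; it reports no verdict.
The state is a dict: "time_s": time; "q": joint angles; "dq": joint speeds; "joint_efforts": joint torques, N m; "eef_pos": TCP position; "eef_rot": TCP orientation; "wrist_force": force on the tool from outside, world axes, zero at the start; "torque": the same for the moment, N m; "opening": opening from 0.0 (shut) to 1.0 (fully open).
Only numpy, scipy, OpenCV 4.12 (cv2) and the standard library are available. Lean on these libraries where they do the work, as an engineer would, in place of code of your own. Each camera call takes 0.05 s, during which the arm holds its last target. There are 200 camera calls.

## Working session

There is one attempt and no reset: what is moved stays moved. The work goes in short steps, Python scripts to look and compute and a tool call to move; the robot and the scene stay as the last step left them, time stands still between calls to the robot, and variables do not carry over. Pictures are saved under pics/ and viewed, about 8 in all and at most 12, crops included, and the job is handed in when it is done.

Besides the shell and the picture viewer there is one more tool, called as name(argument=value, ...), one argument or row to a line, values as JSON. move_arm: Moves the arm, as the interface text tells. Its arguments: {"type":"object","properties":{"moves":{"type":"array","items":{"type":"object","properties":{"gripper":{"type":"number"},"x":{"type":"number"},"y":{"type":"number"},"z":{"type":"number"},"roll":{"type":"number"}}}}},"required":["moves"]}

```bash
mkdir -p pics; cat > h.py <<'E'
import numpy as np, cv2
from scipy.spatial.transform import Rotation as R
from bench import ctrl
def shot(n):
    o=ctrl.get_obs(); c=ctrl.camera(n)
    if n=='wrist':
        T=np.eye(4);q=o['eef_rot'];T[:3,:3]=R.from_quat([q[1],q[2],q[3],q[0]]).as_matrix();T[:3,3]=o['eef_pos']
        c['world_from_camera']=T@np.array(c['tool_from_camera'])
    c['W']=np.array(c['world_from_camera']);return c
def ray(c,u,v):
    d=np.array([(u-c['cx'])/c['fx'],-(v-c['cy'])/c['fy'],-1.])
    return c['W'][:3,3],c['W'][:3,:3]@d
def onz(c,u,v,z):
    o,d=ray(c,u,v);return o+d*(z-o[2])/d[2]
def tri(rs):
    A=0;b=0
    for o,d in rs:
        d=d/np.linalg.norm(d);P=np.eye(3)-np.outer(d,d);A=A+P;b=b+P@o
    return np.linalg.solve(A,b)
def proj(c,p):
    q=np.linalg.inv(c['W'])@np.append(p,1.);return c['cx']+c['fx']*q[0]/-q[2],c['cy']-c['fy']*q[1]/-q[2]
def save(img,n): cv2.imwrite('pics/'+n+'.png',cv2.cvtColor(img,cv2.COLOR_RGB2BGR))
E
python3 - <<'E'
from h import *
import pickle
for n in('scene','top','wrist'):
    c=shot(n);save(c['img'],n+'0');pickle.dump(c,open(n+'.pkl','wb'));print(n,c['fx'],c.keys(),c['W'].round(3).tolist())
print(ctrl.get_obs())
E
```

```text
scene 397.06167386209825 dict_keys(['img', 'fx', 'fy', 'cx', 'cy', 'world_from_camera', 'W']) [[0.753, -0.368, 0.546, 1.117], [0.658, 0.438, -0.612, -0.628], [-0.014, 0.82, 0.572, 0.737], [0.0, 0.0, 0.0, 1.0]]
top 417.03736567401285 dict_keys(['img', 'fx', 'fy', 'cx', 'cy', 'world_from_camera', 'W']) [[-0.006, 0.987, -0.16, 0.319], [-1.0, -0.003, 0.019, 0.055], [0.018, 0.161, 0.987, 1.375], [0.0, 0.0, 0.0, 1.0]]
wrist 281.27733757430394 dict_keys(['img', 'fx', 'fy', 'cx', 'cy', 'tool_from_camera', 'world_from_camera', 'W']) [[0.241, -0.927, -0.288, 0.064], [0.971, 0.229, 0.073, 0.577], [-0.002, -0.297, 0.955, 0.374], [0.0, 0.0, 0.0, 1.0]]
{'time_s': 0.15, 'q': array([ 1.12169511e+00,  1.81381928e-01,  1.60773353e+00,  1.73656514e-05,
        1.35374752e+00, -2.06308436e-01]), 'dq': array([ 3.37267966e-04, -2.11626468e-03, -2.76236287e-03,  8.89886292e-04,
        5.33569411e-05,  9.63147534e-04]), 'joint_efforts': array([ 5.79349835e-04, -4.45265400e+01, -3.51682913e+01, -3.89456700e-04,
        5.88537383e-03,  3.52911321e-06]), 'eef_pos': array([0.13814855, 0.55798343, 0.4040061 ]), 'eef_rot': array([ 2.73060483e-04,  7.87533355e-01,  6.16271703e-01, -5.73534427e-04]), 'wrist_force': array([-0.49532617, -0.09664285, -0.03887986]), 'torque': array([ 0.00897015, -0.04536583, -0.04177346]), 'opening': 1.0019993217445693}
```

View pics/scene0.png

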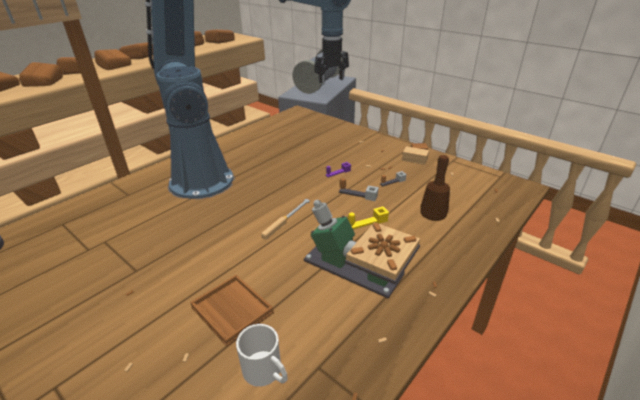

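View pics/top0.png

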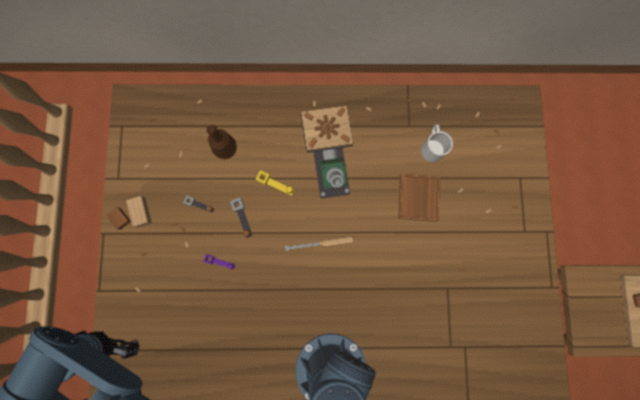

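Candidates for the crank in the top image are purple (220,262), yellow (275,183), small steel (198,203) and large steel (240,215). The description picks the large steel one: hub about (237,204), knob about (247,234). The sleeve is at (335,178), the tray at (419,198) and the mug at (436,145). I'll check this in one close crop.

```bash
python3 - <<'E'
from h import *
import pickle
t=pickle.load(open('top.pkl','rb'));s=pickle.load(open('scene.pkl','rb'))
a=cv2.resize(t['img'][185:245,180:260],(400,300),interpolation=2)
b=cv2.resize(t['img'][140:200,305:385],(400,300),interpolation=2)
c=cv2.resize(s['img'][190:265,300:400],(400,300),interpolation=2)
d=cv2.resize(s['img'][165:225,330:410],(400,300),interpolation=2)
save(np.vstack([np.hstack([a,b]),np.hstack([c,d])]),'crop1')
for n,u,v,z in [('hub',237,204,.034),('knob',247,234,.052),('tray c',419,198,.02),('gouge',318,243,.01),('yel',275,183,0.03)]:print(n,onz(t,u,v,z).round(3))
E
```

```text
hub [0.522 0.301 0.034]
knob [0.423 0.263 0.052]
tray c [ 0.542 -0.296  0.02 ]
gouge [0.396 0.039 0.01 ]
yel [0.592 0.179 0.03 ]
```

View pics/crop1.png

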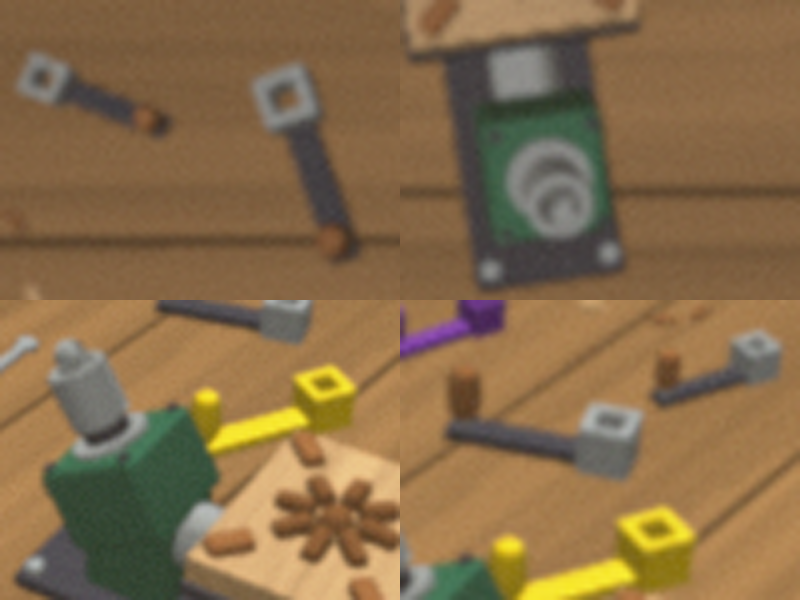

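```bash
python3 - <<'E'
from h import *
import pickle
t=pickle.load(open('top.pkl','rb'));s=pickle.load(open('scene.pkl','rb'))
tip=tri([ray(t,338.6,183),ray(s,316.5,201.3)]);print('tip',tip)
b1=onz(t,323,194.2,.012);b2=onz(t,346.8,190.4,.012);print(b1,b2)
e=b1-b2;print('yaw x axis deg',np.degrees(np.arctan2(-e[0],e[1])))
# tray corners by colour in top
h=cv2.cvtColor(t['img'],cv2.COLOR_RGB2HSV);print(h[198,405],h[198,419],h[198,450],h[215,470])
print('tray corners',[onz(t,u,v,.022).round(3) for u,v in((400,174),(439,176),(438,221),(399,219))])
c=np.array([[.522,.301],[.423,.263]]);print(np.degrees(np.arctan2(*(c[0]-c[1])[::-1])))
E
```

```text
tip [ 0.56402029 -0.01947677  0.17138177]
[0.55703835 0.02128375 0.012     ] [ 0.56965987 -0.05801694  0.012     ]
yaw x axis deg 9.043362392191684
[ 13 147 134] [ 13 143 121] [ 15 133 127] [ 15 129 132]
tray corners [array([ 0.623, -0.236,  0.022]), array([ 0.616, -0.366,  0.022]), array([ 0.465, -0.355,  0.022]), array([ 0.472, -0.227,  0.022])]
20.998719034386998
```

The crop confirms the large steel crank: square hole, grey, with the longer arm. Next I'll roll the jaw axis to 99° and travel towards the shaft.

```bash
cat >> h.py <<'E'
def to(x,y,z=None,head=None):
    "tool-axis shift in cm from the measured pose to world TCP x,y,z; head: jaw axis heading"
    o=ctrl.get_obs();q=o['eef_rot'];M=R.from_quat([q[1],q[2],q[3],q[0]]).as_matrix()
    p=np.array(o['eef_pos']);h=np.degrees(np.arctan2(M[1,0],M[0,0]))
    if head is not None:
        r=h-head; r=(r+90)%180-90; print('roll',round(r,1)); M=M@R.from_euler('z',r,degrees=True).as_matrix()
    d=M.T@(np.array([x,y,p[2] if z is None else z])-p)*100
    print('pos',p.round(4),'head',round(h,1),'shift cm (after roll)',d.round(2),'rows',round(np.linalg.norm(d)/6.25,1),'q',np.round(o['q'],2),'F',np.round(o['wrist_force'],1),'open',round(o['opening'],3),'t',o['time_s'])
E
python3 -c "
from h import *
to(.54,-.02,.42,99)"
```

```text
roll -22.9
pos [0.1381 0.558  0.404 ] head 76.1 shift cm (after roll) [-63.37  30.65  -1.56] rows 11.3 q [ 1.12  0.18  1.61  0.    1.35 -0.21] F [-0.5 -0.1 -0. ] open 1.002 t 0.15
```

move_arm(
  moves=[
    {"roll": -10.5},
    {"roll": -10.5},
    {"roll": -1.9},
  ],
)

```text
validation failed for argument at $.mo...
```

move_arm(
  moves=[
    {"gripper": 100, "x": 0, "y": 0, "z": 0, "roll": -10.5},
    {"gripper": 100, "x": 0, "y": 0, "z": 0, "roll": -10.5},
    {"gripper": 100, "x": 0, "y": 0, "z": 0, "roll": -1.9},
  ],
)

```text
time_s: 0.52
eef_pos: [0.1382, 0.5581, 0.4044]
eef_rot: [0.0, 0.649, 0.76, -0.0]
wrist_force: [1.0, 0.6, 0.2]
opening: 0.999
```

move_arm(
  moves=[
    {"gripper": 100, "x": -5, "y": 2.4, "z": -0.1, "roll": 0},
    {"gripper": 100, "x": -5, "y": 2.4, "z": -0.1, "roll": 0},
    {"gripper": 100, "x": -5, "y": 2.4, "z": -0.1, "roll": 0},
    {"gripper": 100, "x": -5, "y": 2.4, "z": -0.1, "roll": 0},
    {"gripper": 100, "x": -5, "y": 2.4, "z": -0.1, "roll": 0},
  ],
)

```text
time_s: 1.15
eef_pos: [0.2964, 0.3284, 0.4098]
eef_rot: [0.0, 0.651, 0.759, 0.0]
wrist_force: [1.0, 0.0, -1.1]
opening: 0.999
```

move_arm(
  moves=[
    {"gripper": 100, "x": -5, "y": 2.4, "z": -0.1, "roll": 0},
    {"gripper": 100, "x": -5, "y": 2.4, "z": -0.1, "roll": 0},
    {"gripper": 100, "x": -5, "y": 2.4, "z": -0.1, "roll": 0},
    {"gripper": 100, "x": -5, "y": 2.4, "z": -0.1, "roll": 0},
    {"gripper": 100, "x": -5, "y": 2.4, "z": -0.1, "roll": 0},
  ],
)

```text
time_s: 1.78
eef_pos: [0.4541, 0.1001, 0.4149]
eef_rot: [0.0, 0.651, 0.759, 0.0]
wrist_force: [0.4, 0.9, -0.8]
opening: 0.998
```

```bash
python3 -c "
from h import *
to(.54,-.02,.42,99)"
```

```text
roll -0.2
pos [0.4541 0.1001 0.4149] head 98.8 shift cm (after roll) [-13.2    6.61  -0.51] rows 2.4 q [-0.04 -0.08  1.86  0.    1.36 -1.76] F [ 0.4  0.9 -0.8] open 0.998 t 1.775
```

move_arm(
  moves=[
    {"gripper": 100, "x": -4.4, "y": 2.2, "z": 0, "roll": 0},
    {"gripper": 100, "x": -4.4, "y": 2.2, "z": 0, "roll": 0},
    {"gripper": 100, "x": -4.4, "y": 2.2, "z": 0, "roll": -0.2},
    {"gripper": 100, "x": 0, "y": 0, "z": 0, "roll": 0},
  ],
)

```text
time_s: 2.28
eef_pos: [0.5404, -0.021, 0.4143]
eef_rot: [0.0, 0.651, 0.759, -0.0]
wrist_force: [-0.5, 1.3, -0.9]
opening: 0.998
```

```bash
python3 - <<'E'
from h import *
import pickle
c=shot('wrist');pickle.dump(c,open('w1.pkl','wb'));save(c['img'],'w1')
to(.54,-.02,.42,99)
print(proj(c,[.564,-.0195,.1735]),proj(c,[.592,-.015,.125]))
E
```

```text
roll -0.1
pos [ 0.5396 -0.0195  0.4141] head 98.9 shift cm (after roll) [-0.05  0.03 -0.59] rows 0.1 q [-0.26  0.09  1.68  0.    1.36 -1.98] F [-0.8 -0.7 -1.5] open 0.997 t 2.325
(np.float64(317.69819730744933), np.float64(232.3657458987274)) (np.float64(318.5203395631225), np.float64(237.16710970085154))
```

View pics/w1.png

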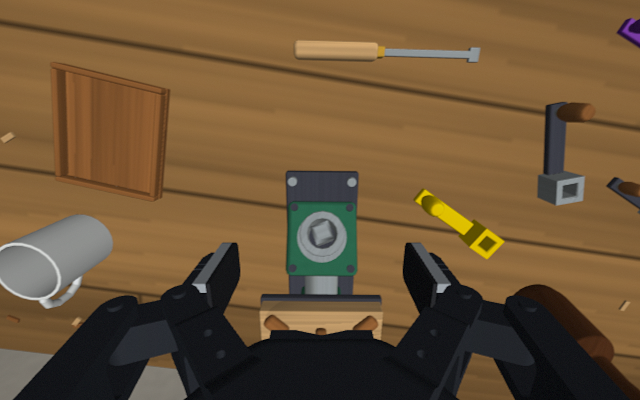

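The wrist view shows the shaft tip at about (322,233), with its square clearly turned relative to the gearbox. I'll zoom in to measure it.

```bash
python3 - <<'E'
from h import *
import pickle
c=pickle.load(open('w1.pkl','rb'))
save(cv2.resize(c['img'][195:285,280:370],(720,720),interpolation=2)[:600],'w1c')
E
```

```text
(no output)
```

View pics/w1c.png

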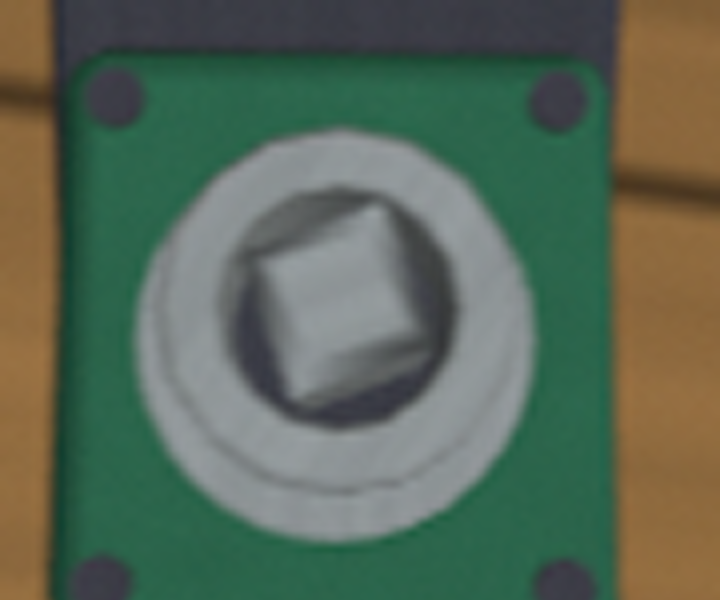

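```bash
python3 - <<'E'
from h import *
import pickle
c=pickle.load(open('w1.pkl','rb'))
tip=onz(c,322.6,233.1,.1735);y=np.radians(9);a=np.array([-.5*np.cos(y),-.5*np.sin(y),.866])
seat=tip-.056*a;sl=seat+.022*a;print(tip,seat,sl)
print([onz(c,*p,.112).round(4) for p in((294.4,207.4),(349.8,207.6))])
to(*(sl+[0,0,.155]),99)
E
```

```text
[ 0.56403718 -0.0154259   0.1735    ] [ 0.59169245 -0.01104574  0.125004  ] [ 0.58082788 -0.01276652  0.144056  ]
[array([ 0.5688, -0.0438,  0.112 ]), array([0.5603, 0.0126, 0.112 ])]
roll -0.1
pos [ 0.5396 -0.0195  0.4141] head 98.9 shift cm (after roll) [1.000e-02 4.190e+00 1.151e+01] rows 2.0 q [-0.26  0.09  1.68  0.    1.36 -1.98] F [-0.8 -0.7 -1.5] open 0.997 t 2.325
```

move_arm(
  moves=[
    {"gripper": 100, "x": 0, "y": 4.2, "z": 0, "roll": 0},
    {"gripper": 100, "x": 0, "y": 0, "z": 5, "roll": 0},
    {"gripper": 100, "x": 0, "y": 0, "z": 3.5, "roll": 0},
    {"gripper": 100, "x": 0, "y": 0, "z": 2, "roll": 0},
    {"gripper": 100, "x": 0, "y": 0, "z": 1.0, "roll": 0},
  ],
)

```text
time_s: 2.95
eef_pos: [0.5797, -0.0103, 0.2984]
eef_rot: [-0.001, 0.648, 0.761, -0.0]
wrist_force: [-0.1, -0.0, 0.1]
opening: 0.997
```

move_arm(
  moves=[
    {"gripper": 40, "x": 0, "y": 0, "z": 0, "roll": 0},
    {"gripper": 10, "x": 0, "y": 0, "z": 0, "roll": 0},
    {"gripper": 0, "x": 0, "y": 0, "z": 0, "roll": 0},
    {"gripper": 0, "x": 0, "y": 0, "z": 0, "roll": 0},
  ],
)

```text
time_s: 3.45
eef_pos: [0.5811, -0.0122, 0.3016]
eef_rot: [0.001, 0.648, 0.761, 0.0]
wrist_force: [-3.0, -2.6, 5.3]
opening: 0.458
```

```bash
python3 - <<'E'
from h import *
to(.5808,-.0128,.299)
c=shot('wrist');save(c['img'][120:360,160:480],'w2')
E
```

```text
pos [ 0.5811 -0.0122  0.3016] head 99.2 shift cm (after roll) [-0.06 -0.04  0.26] rows 0.0 q [-0.22  0.3   1.68 -0.    1.16 -1.96] F [-3.  -2.6  5.3] open 0.458 t 3.45
```

View pics/w2.png

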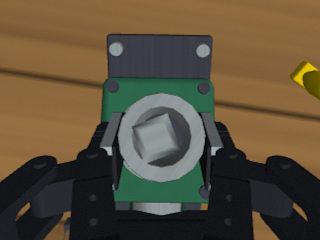

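move_arm(
  moves=[
    {"gripper": 0, "x": 0, "y": -0.5, "z": -0.87, "roll": 0},
    {"gripper": 0, "x": 0, "y": -1.0, "z": -1.73, "roll": 0},
    {"gripper": 0, "x": 0, "y": -1.25, "z": -2.17, "roll": 0},
    {"gripper": 0, "x": 0, "y": -1.25, "z": -2.17, "roll": 0},
    {"gripper": 0, "x": 0, "y": -1.5, "z": -2.6, "roll": 0},
  ],
)

```text
time_s: 4.12
eef_pos: [0.5256, -0.0203, 0.3959]
eef_rot: [-0.0, 0.648, 0.761, 0.0]
wrist_force: [0.5, -0.1, -0.8]
opening: 0.455
```

```bash
python3 - <<'E'
from h import *
to(.54,-.296,.41,86)
c=shot('scene');
save(cv2.resize(c['img'][140:290,280:480],(800,600),interpolation=2),'s2')
E
```

```text
roll 13.2
pos [ 0.5256 -0.0203  0.3959] head 99.2 shift cm (after roll) [-27.4    3.36  -1.43] rows 4.4 q [-0.26  0.08  1.74  0.    1.32 -2.  ] F [ 0.5 -0.1 -0.8] open 0.455 t 4.125
```

View pics/s2.png

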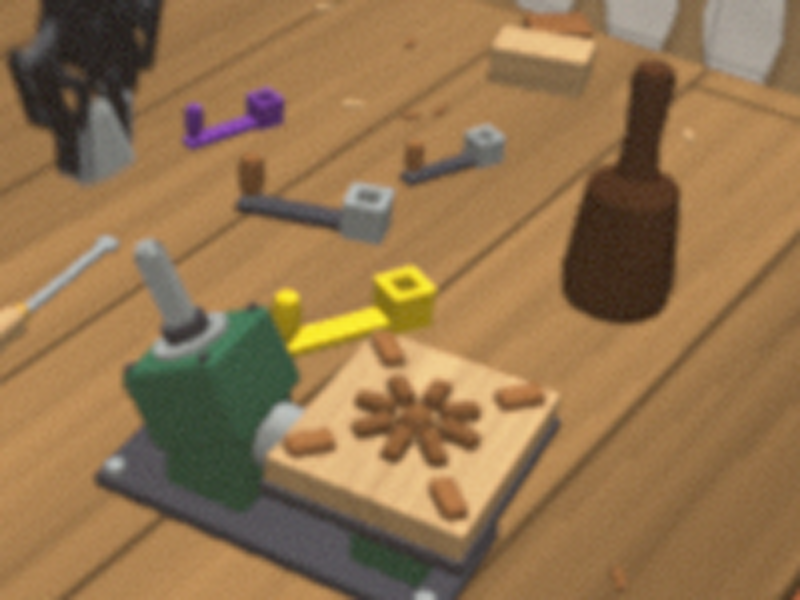

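move_arm(
  moves=[
    {"gripper": 0, "x": -5.5, "y": -0.7, "z": 0, "roll": 0},
    {"gripper": 0, "x": -5.5, "y": -0.7, "z": 0, "roll": 0},
    {"gripper": 0, "x": -5.5, "y": -0.7, "z": 0, "roll": 0},
    {"gripper": 0, "x": -5.5, "y": -0.7, "z": 2, "roll": 0},
    {"gripper": 0, "x": -5.4, "y": -0.8, "z": 4, "roll": 0},
  ],
)

```text
time_s: 4.8
eef_pos: [0.535, -0.2948, 0.3393]
eef_rot: [0.002, 0.648, 0.761, 0.0]
wrist_force: [0.6, 0.5, -2.0]
opening: 0.455
```

move_arm(
  moves=[
    {"gripper": 0, "x": 0, "y": 0, "z": 5, "roll": 0},
    {"gripper": 0, "x": 0, "y": 0, "z": 5, "roll": 0},
    {"gripper": 0, "x": 0, "y": 0, "z": 2, "roll": 0},
    {"gripper": 0, "x": 0, "y": 0, "z": 1, "roll": 0},
    {"gripper": 0, "x": 0, "y": 0, "z": 0, "roll": 0},
  ],
)

```text
time_s: 5.42
eef_pos: [0.5351, -0.2926, 0.2091]
eef_rot: [0.001, 0.648, 0.762, 0.0]
wrist_force: [-0.8, -0.0, -1.1]
opening: 0.459
```

```bash
python3 - <<'E'
from h import *
to(.534,-.297,.194)
c=shot('wrist');save(c['img'],'w3')
E
```

```text
pos [ 0.5351 -0.2926  0.2091] head 99.2 shift cm (after roll) [-0.42 -0.18  1.51] rows 0.3 q [-0.69  0.49  1.64  0.    1.01 -2.43] F [-0.8 -0.  -1.1] open 0.459 t 5.425
```

View pics/w3.png

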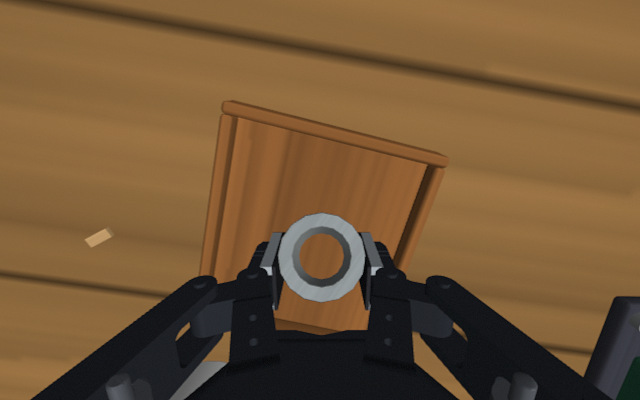

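The sleeve is held centred over the tray (ring at (321,258)). I'll lower it until it touches.

move_arm(
  moves=[
    {"gripper": 0, "x": 0, "y": 0, "z": 0.8, "roll": 0},
    {"gripper": 0, "x": 0, "y": 0, "z": 0.3, "roll": 0},
    {"gripper": 0, "x": 0, "y": 0, "z": 0.2, "roll": 0},
    {"gripper": 0, "x": 0, "y": 0, "z": 0.1, "roll": 0},
    {"gripper": 0, "x": 0, "y": 0, "z": 0, "roll": 0},
  ],
)

```text
time_s: 6.1
eef_pos: [0.5345, -0.2924, 0.1941]
eef_rot: [-0.0, 0.648, 0.761, 0.0]
wrist_force: [-0.0, 0.2, -1.8]
opening: 0.453
```

move_arm(
  moves=[
    {"gripper": 0, "x": 0, "y": 0, "z": 0.15, "roll": 0},
    {"gripper": 0, "x": 0, "y": 0, "z": 0, "roll": 0},
  ],
)

```text
time_s: 6.35
eef_pos: [0.5348, -0.2925, 0.1933]
eef_rot: [0.0, 0.648, 0.761, 0.0]
wrist_force: [-1.6, 1.2, 3.4]
opening: 0.452
```

Contact at z = 0.193, as predicted. I'll release gently.

move_arm(
  moves=[
    {"gripper": 48, "x": 0, "y": 0, "z": 0, "roll": 0},
    {"gripper": 52, "x": 0, "y": 0, "z": 0, "roll": 0},
    {"gripper": 56, "x": 0, "y": 0, "z": 0, "roll": 0},
    {"gripper": 60, "x": 0, "y": 0, "z": 0, "roll": 0},
    {"gripper": 64, "x": 0, "y": 0, "z": 0, "roll": 0},
  ],
)

```text
time_s: 6.98
eef_pos: [0.5345, -0.2924, 0.1926]
eef_rot: [-0.0, 0.648, 0.761, -0.0]
wrist_force: [-0.8, 0.2, -0.1]
opening: 0.64
```

move_arm(
  moves=[
    {"gripper": 64, "x": 0, "y": 0, "z": 0, "roll": 0},
    {"gripper": 64, "x": 0, "y": 0, "z": -1, "roll": 0},
    {"gripper": 64, "x": 0, "y": 0, "z": -3, "roll": 0},
    {"gripper": 64, "x": 0, "y": 0, "z": -5, "roll": 0},
    {"gripper": 70, "x": 0, "y": 0, "z": -6, "roll": 0},
  ],
)

```text
time_s: 7.6
eef_pos: [0.5341, -0.2921, 0.3438]
eef_rot: [-0.001, 0.648, 0.761, -0.0]
wrist_force: [-0.3, -0.5, -0.0]
opening: 0.698
```

```bash
python3 - <<'E'
from h import *
import pickle
c=shot('wrist')
t=pickle.load(open('top.pkl','rb'))
top=shot('top')
a=cv2.resize(c['img'],(480,300))
b=cv2.resize(top['img'][160:235,385:455],(280,300),interpolation=2)
save(np.hstack([a,b]),'w4')
# crank target: knob
to(.423,.263,.40,None)
E
```

```text
pos [ 0.5365 -0.2938  0.3519] head 99.2 shift cm (after roll) [56.73 -2.25 -5.46] rows 9.1 q [-0.69  0.31  1.57  0.    1.26 -2.43] F [ 0.6 -1.3 -0.6] open 0.698 t 7.7
```

View pics/w4.png

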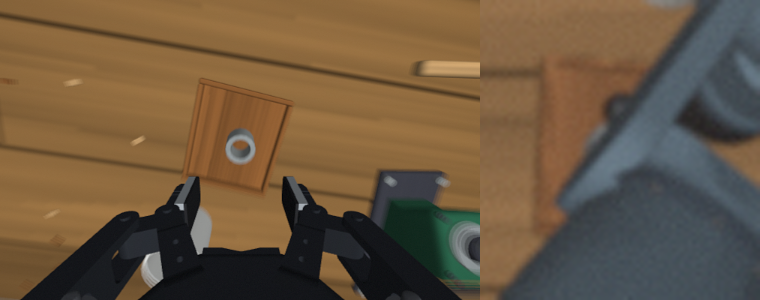

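The sleeve stands upright in the tray and has been released (ring at (240,146)). Now on to the crank.

move_arm(
  moves=[
    {"gripper": 70, "x": 4, "y": 0, "z": -4, "roll": 0},
    {"gripper": 70, "x": 5.8, "y": 0, "z": -2, "roll": 0},
    {"gripper": 70, "x": 5.8, "y": 0, "z": 0, "roll": 0},
    {"gripper": 70, "x": 5.8, "y": 0, "z": 0, "roll": 0},
    {"gripper": 70, "x": 5.8, "y": 0, "z": 0, "roll": 0},
  ],
)

```text
time_s: 8.32
eef_pos: [0.4904, -0.0222, 0.4032]
eef_rot: [0.001, 0.648, 0.761, 0.0]
wrist_force: [0.2, 0.4, -1.1]
opening: 0.706
```

move_arm(
  moves=[
    {"gripper": 70, "x": 5.8, "y": 0, "z": 0, "roll": 0},
    {"gripper": 70, "x": 5.8, "y": 0, "z": 0, "roll": 0},
    {"gripper": 70, "x": 5.8, "y": 0, "z": 0, "roll": 0},
    {"gripper": 70, "x": 5.8, "y": 0, "z": 0, "roll": 0},
    {"gripper": 70, "x": 5.8, "y": 0, "z": 0, "roll": 8.2},
  ],
)

```text
time_s: 8.95
eef_pos: [0.4441, 0.2642, 0.4033]
eef_rot: [0.0, 0.702, 0.712, 0.001]
wrist_force: [0.7, 0.6, 0.6]
opening: 0.696
```

move_arm(
  moves=[
    {"gripper": 70, "x": 0, "y": 0, "z": 0, "roll": 0},
    {"gripper": 70, "x": 0, "y": 0, "z": 0, "roll": 0},
  ],
)

```text
time_s: 9.2
eef_pos: [0.4446, 0.2624, 0.4027]
eef_rot: [0.0, 0.7, 0.714, -0.0]
wrist_force: [-1.0, 0.5, 0.7]
opening: 0.699
```

```bash
python3 - <<'E'
from h import *
import pickle
c=shot('wrist');pickle.dump(c,open('w5.pkl','wb'))
to(.423,.263,.40,91)
im=c['img'].copy()
p=proj(c,[.522,.301,.034]);k=proj(c,[.423,.263,.052]);print(p,k)
u0=int(max(0,min(p[0],k[0])-40));v0=int(max(0,min(p[1],k[1])-40));print(u0,v0)
save(cv2.resize(im[v0:v0+150,u0:u0+200],(800,600),interpolation=2),'w5')
E
```

```text
roll 0.0
pos [0.4449 0.2617 0.4027] head 91.0 shift cm (after roll) [ 0.16 -2.19  0.27] rows 0.4 q [ 0.3   0.05  1.76 -0.    1.34 -1.29] F [0.  0.1 0.3] open 0.695 t 9.25
(np.float64(348.9605019199428), np.float64(228.06154978657003)) (np.float64(321.50416498232835), np.float64(154.83307166134395))
281 114
```

View pics/w5.png

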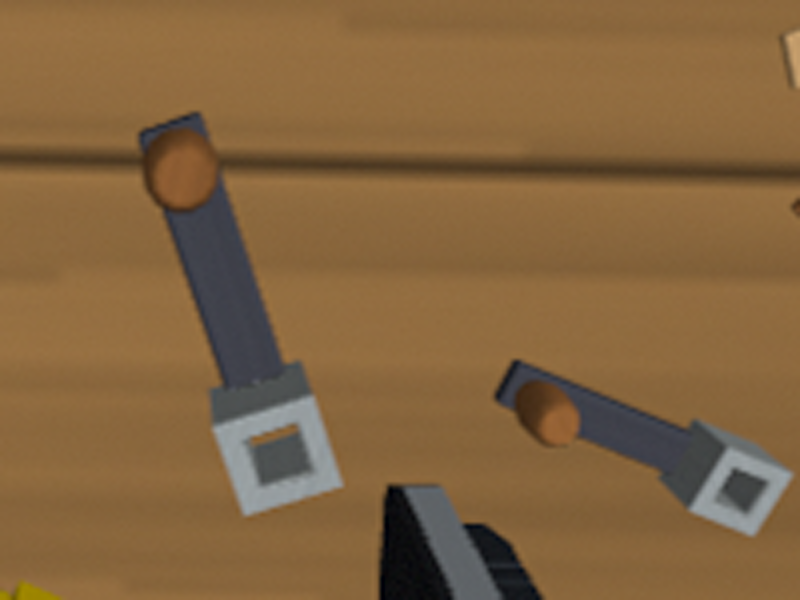

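```bash
python3 - <<'E'
from h import *
import pickle
c=pickle.load(open('w5.pkl','rb'))
f=lambda u,v,z:onz(c,281+u/4,114+v/4,z)
hub=f(279,456,.034);kn=f(181,175,.052);d=hub-kn
print(hub,kn,np.linalg.norm(d[:2]),np.degrees(np.arctan2(d[1],d[0])))
g=lambda p,q,z:(lambda e:np.degrees(np.arctan2(e[1],e[0])))(f(*q,z)-f(*p,z))
print(g((167,212),(222,385),.01),g((222,180),(282,365),.01),g((213,428),(246,515),.034),g((315,396),(343,486),.034),g((213,428),(315,396),.034)-90)
to(kn[0],kn[1],.036+.155,91)
E
```

```text
[0.52186646 0.30334293 0.034     ] [0.42626552 0.26851913 0.052     ] 0.10174594752955336 20.014762614433764
18.523267732268774 19.743540998003787 21.131483912905214 19.420638906971167 19.93957969254275
roll 0.0
pos [0.4449 0.2617 0.4027] head 91.0 shift cm (after roll) [ 0.72 -1.86 21.17] rows 3.4 q [ 0.3   0.05  1.76 -0.    1.34 -1.29] F [0.  0.1 0.3] open 0.695 t 9.25
```

move_arm(
  moves=[
    {"gripper": 70, "x": 0.7, "y": -1.8, "z": 5, "roll": 1.0},
    {"gripper": 70, "x": 0, "y": 0, "z": 6, "roll": 0},
    {"gripper": 70, "x": 0, "y": 0, "z": 5.5, "roll": 0},
    {"gripper": 70, "x": 0, "y": 0, "z": 3.2, "roll": 0},
    {"gripper": 70, "x": 0, "y": 0, "z": 1.4, "roll": 0},
  ],
)

```text
time_s: 9.88
eef_pos: [0.4266, 0.2674, 0.1899]
eef_rot: [-0.001, 0.708, 0.706, -0.001]
wrist_force: [-0.2, -0.2, 0.6]
opening: 0.698
```

move_arm(
  moves=[
    {"gripper": 40, "x": 0, "y": 0, "z": 0, "roll": 0},
    {"gripper": 0, "x": 0, "y": 0, "z": 0, "roll": 0},
    {"gripper": 0, "x": 0, "y": 0, "z": 0, "roll": 0},
    {"gripper": 0, "x": 0, "y": 0, "z": 0, "roll": 0},
    {"gripper": 0, "x": 0, "y": 0, "z": 0, "roll": 0},
  ],
)

```text
time_s: 10.5
eef_pos: [0.4277, 0.2692, 0.1935]
eef_rot: [0.001, 0.707, 0.707, 0.001]
wrist_force: [-0.7, -3.2, 7.2]
opening: 0.248
```

```bash
python3 -c "
from h import *
to(.427,.2685,.191,90)"
```

```text
roll 0.0
pos [0.4277 0.2692 0.1935] head 90.0 shift cm (after roll) [-0.07 -0.07  0.25] rows 0.0 q [ 0.33  0.33  1.91 -0.    0.89 -1.24] F [-0.7 -3.2  7.2] open 0.248 t 10.5
```

```bash
cat >> h.py <<'E'
def hubpix(c,p,r=45):
    "centroid of bright grey blob near pixel p"
    im=c['img'];h=cv2.cvtColor(im,cv2.COLOR_RGB2HSV)
    m=((h[...,1]<50)&(h[...,2]>140)).astype(np.uint8)
    w=np.zeros_like(m);cv2.circle(w,(int(p[0]),int(p[1])),r,1,-1);m*=w
    n,l,s,ce=cv2.connectedComponentsWithStats(m)
    return [(s[i,:].tolist(),ce[i].round(1).tolist()) for i in np.argsort(-s[1:,4])[:2]+1]
E
python3 - <<'E'
from h import *
c=shot('wrist');p=proj(c,[.5219,.3033,.034]);print(p,hubpix(c,p))
save(c['img'],'w6')
E
```

```text
(np.float64(374.9202131472048), np.float64(392.4809635674934)) []
```

move_arm(
  moves=[
    {"gripper": 0, "x": 0, "y": 0, "z": -0.5, "roll": 0},
    {"gripper": 0, "x": 0, "y": 0, "z": -1, "roll": 0},
    {"gripper": 0, "x": 0, "y": 0, "z": -2, "roll": 0},
    {"gripper": 0, "x": 0, "y": 0, "z": -2.5, "roll": 0},
    {"gripper": 0, "x": 0, "y": 0, "z": 0, "roll": 0},
  ],
)

```text
time_s: 11.18
eef_pos: [0.4274, 0.2695, 0.2537]
eef_rot: [0.001, 0.707, 0.707, 0.002]
wrist_force: [0.3, -0.1, -3.4]
opening: 0.246
```

```bash
python3 - <<'E'
from h import *
c=shot('wrist');print(hubpix(c,(395,330)))
to(.427,.2685,.25,90)
o=cv2.imread('pics/w6.png')[:,:,::-1]
save(np.vstack([o[150:],c['img'][150:]]),'w7')
s=shot('scene');save(np.vstack([np.hstack([o[160:,160:560],c['img'][160:,160:560]]),cv2.resize(s['img'][130:235,300:440],(480,360),interpolation=2)[:, :].repeat(1,1) if 0 else cv2.copyMakeBorder(cv2.resize(s['img'][130:235,300:440],(480,360),interpolation=2),0,0,0,320,cv2.BORDER_CONSTANT)]),'w8')
E
```

```text
[]
roll -0.0
pos [0.4268 0.2692 0.2523] head 90.0 shift cm (after roll) [-0.07  0.02  0.23] rows 0.0 q [ 0.33  0.22  1.9   0.    1.02 -1.24] F [-0.7 -0.5 -3.6] open 0.247 t 11.225
```

View pics/w8.png

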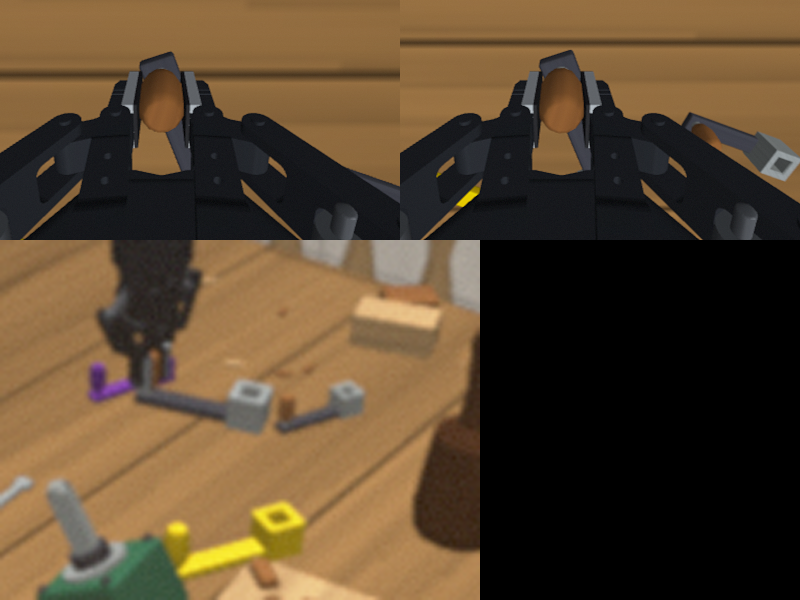

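```bash
python3 - <<'E'
from h import *
s=shot('scene')
g=lambda z:proj(s,[.5212,.3035,z])
print('exp top',g(.093),'exp if 20mm lower',g(.073))
print(hubpix(s,(373,176),20))
h=cv2.cvtColor(s['img'],cv2.COLOR_RGB2HSV)
for v in range(166,190,2):print(v,[tuple(h[v,u,1:]) for u in range(362,384,3)])
E
```

```text
exp top (np.float64(373.2961945018929), np.float64(172.71531605931446)) exp if 20mm lower (np.float64(372.89452197491676), np.float64(178.09871215660718))
[([367, 171, 12, 7, 47], [372.3, 174.2])]
166 [(np.uint8(131), np.uint8(170)), (np.uint8(130), np.uint8(172)), (np.uint8(117), np.uint8(178)), (np.uint8(129), np.uint8(180)), (np.uint8(136), np.uint8(172)), (np.uint8(131), np.uint8(169)), (np.uint8(132), np.uint8(145)), (np.uint8(134), np.uint8(150))]
168 [(np.uint8(134), np.uint8(173)), (np.uint8(136), np.uint8(172)), (np.uint8(132), np.uint8(174)), (np.uint8(137), np.uint8(175)), (np.uint8(131), np.uint8(169)), (np.uint8(137), np.uint8(147)), (np.uint8(140), np.uint8(140)), (np.uint8(146), np.uint8(155))]
170 [(np.uint8(139), np.uint8(173)), (np.uint8(133), np.uint8(174)), (np.uint8(120), np.uint8(176)), (np.uint8(107), np.uint8(169)), (np.uint8(134), np.uint8(146)), (np.uint8(132), np.uint8(149)), (np.uint8(137), np.uint8(162)), (np.uint8(134), np.uint8(156))]
172 [(np.uint8(135), np.uint8(177)), (np.uint8(132), np.uint8(174)), (np.uint8(39), np.uint8(178)), (np.uint8(12), np.ui
[... 1475 characters left out ...]
int8(21), np.uint8(108)), (np.uint8(14), np.uint8(106)), (np.uint8(12), np.uint8(104)), (np.uint8(112), np.uint8(150)), (np.uint8(103), np.uint8(109)), (np.uint8(9), np.uint8(84))]
186 [(np.uint8(135), np.uint8(163)), (np.uint8(133), np.uint8(161)), (np.uint8(119), np.uint8(163)), (np.uint8(97), np.uint8(147)), (np.uint8(54), np.uint8(118)), (np.uint8(133), np.uint8(171)), (np.uint8(127), np.uint8(159)), (np.uint8(120), np.uint8(119))]
188 [(np.uint8(135), np.uint8(166)), (np.uint8(133), np.uint8(173)), (np.uint8(136), np.uint8(178)), (np.uint8(133), np.uint8(175)), (np.uint8(131), np.uint8(173)), (np.uint8(133), np.uint8(169)), (np.uint8(135), np.uint8(163)), (np.uint8(135), np.uint8(162))]
```

The crank is lifted and level in the grip: the hub top in the scene image is at (372.3,174.2), against (373.3,172.7) expected without sag. I'll carry it over for another look at the bare shaft.

move_arm(
  moves=[
    {"gripper": 0, "x": 0, "y": 0, "z": -3, "roll": -4.5},
    {"gripper": 0, "x": 0, "y": 0, "z": -4, "roll": -4.5},
    {"gripper": 0, "x": -2, "y": 0.5, "z": -4, "roll": 0},
    {"gripper": 0, "x": -4, "y": 0.9, "z": -3, "roll": 0},
    {"gripper": 0, "x": -4, "y": 0.9, "z": -2.2, "roll": 0},
  ],
)

```text
time_s: 11.95
eef_pos: [0.4651, 0.1731, 0.4138]
eef_rot: [-0.0, 0.649, 0.761, -0.0]
wrist_force: [1.2, -0.1, -5.0]
opening: 0.244
```

move_arm(
  moves=[
    {"gripper": 0, "x": -4.5, "y": 0.9, "z": 0, "roll": 0},
    {"gripper": 0, "x": -4.5, "y": 0.9, "z": 0, "roll": 0},
    {"gripper": 0, "x": -4.5, "y": 0.9, "z": 0, "roll": 0},
    {"gripper": 0, "x": -4, "y": 0.9, "z": 0, "roll": 0},
    {"gripper": 0, "x": -2.8, "y": 0.8, "z": 0, "roll": 0},
  ],
)

```text
time_s: 12.58
eef_pos: [0.5404, -0.0216, 0.4118]
eef_rot: [-0.001, 0.65, 0.76, -0.001]
wrist_force: [0.7, 0.6, -3.8]
opening: 0.248
```

move_arm(
  moves=[
    {"gripper": 0, "x": 0, "y": 0, "z": 0, "roll": 0},
    {"gripper": 0, "x": 0, "y": 0, "z": 0, "roll": 0},
  ],
)

```text
time_s: 12.82
eef_pos: [0.5398, -0.0194, 0.4123]
eef_rot: [-0.001, 0.65, 0.76, -0.0]
wrist_force: [0.7, 0.9, -3.4]
opening: 0.247
```

```bash
python3 - <<'E'
from h import *
import pickle
for i in range(3):
    c=shot('wrist');p=proj(c,[.564,-.017,.1735]);to(.54,-.02,.414,99);print('pred',np.round(p,1),hubpix(c,p,40))
    hs=cv2.cvtColor(c['img'],cv2.COLOR_RGB2HSV);m=cv2.inRange(hs,(60,80,40),(95,255,200))
    n,l,s,ce=cv2.connectedComponentsWithStats(m);k=1+np.argmax(s[1:,4]);print('green',s[k],onz(c,s[k,0],p[1],.112),onz(c,s[k,0]+s[k,2],p[1],.112))
pickle.dump(c,open('w9.pkl','wb'))
save(cv2.resize(c['img'][180:290,250:400],(800,587),interpolation=2),'w9')
E
```

```text
roll 0.0
pos [ 0.5398 -0.0191  0.4126] head 99.0 shift cm (after roll) [-0.1   0.01 -0.14] rows 0.0 q [-0.26  0.1   1.69  0.    1.36 -1.98] F [ 0.8  0.1 -4. ] open 0.253 t 12.875
pred [318.  234.9] [([297, 227, 3, 4, 10], [298.0, 228.8]), ([340, 227, 1, 1, 1], [340.0, 227.0])]
green [ 285  203   69   38 1127] [ 0.59882938 -0.04741274  0.112     ] [0.58754077 0.02445982 0.112     ]
roll 0.0
pos [ 0.5398 -0.0189  0.4129] head 99.0 shift cm (after roll) [-0.11  0.   -0.11] rows 0.0 q [-0.25  0.1   1.69  0.    1.36 -1.98] F [ 0.4  1.2 -3.5] open 0.247 t 12.925
pred [317.7 234.5] [([296, 226, 4, 5, 15], [297.5, 228.5]), ([341, 229, 1, 1, 1], [341.0, 229.0])]
green [ 284  203   70   38 1151] [ 0.59892529 -0.04816991  0.112     ] [0.5873994 0.0248033 0.112    ]
roll 0.1
pos [ 0.5399 -0.0188  0.4132] head 99.1 shift cm (after roll) [-0.12 -0.   -0.08] rows 0.0 q [-0.25  0.1   1.68  0.    1.36 -1.98] F [-0.5 -0.7 -3.7] open 0.248 t 12.975
pred [317.5 234.1] [([296, 226, 4, 5, 16], [297.5, 228.4]), ([340, 227, 1, 1, 1], [340.0, 227.0])]
green [ 284  202   70   39 1155] [ 0.59887925 -0.04812662  0.112     ] [0.5872964  0.02490332 0.112     ]
```

View pics/w9.png

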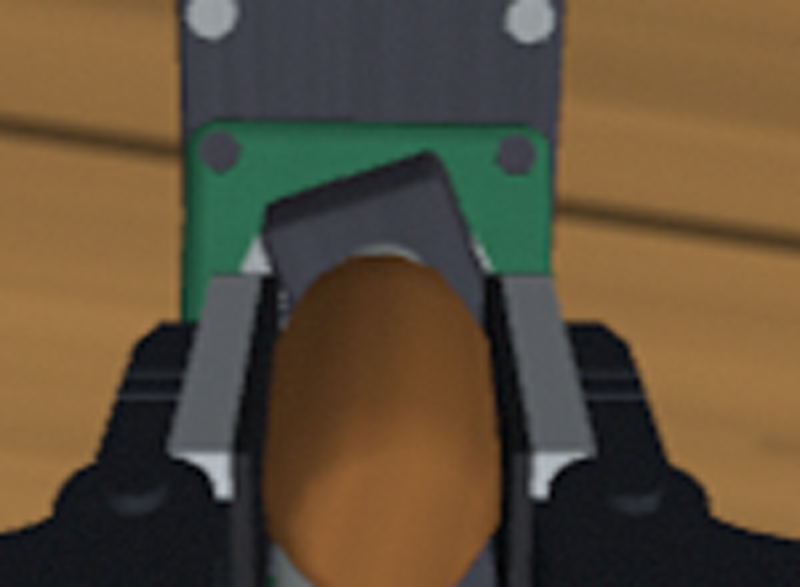

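The view shows the crank held squarely and turned relative to the jaws as planned. The knob hides the shaft, but the gearbox bolts (291,208) and (347,209) confirm the shaft axis laterally. All viewer pictures are used up, so the rest is numeric. Next is the hover above the tip.

move_arm(
  moves=[
    {"gripper": 0, "x": -1.8, "y": -3.4, "z": 0, "roll": 0},
    {"gripper": 0, "x": -1.8, "y": -3.3, "z": 0, "roll": 0},
    {"gripper": 0, "x": 0, "y": 0, "z": 2, "roll": 0},
    {"gripper": 0, "x": 0, "y": 0, "z": 1, "roll": 0},
    {"gripper": 0, "x": 0, "y": 0, "z": 0, "roll": 0},
  ],
)

```text
time_s: 13.6
eef_pos: [0.4795, -0.0651, 0.383]
eef_rot: [-0.001, 0.649, 0.761, -0.0]
wrist_force: [0.1, 1.0, -3.4]
opening: 0.244
```

```bash
cat > hov.py <<'E'
from h import *
def grid(c,cx,cy,w=22,hh=22,st=2):
    g=cv2.cvtColor(c['img'],cv2.COLOR_RGB2HSV)
    for v in range(cy-hh,cy+hh,st):
        print(v,' '.join(('%3d'%g[v,u,2] if g[v,u,1]<75 else ' ..') for u in range(cx-w,cx+w,st)))
to(.4791,-.0645,.382,99)
s=shot('scene');T=np.array([.5645,-.0165,.1735])
print('tip pred',proj(s,T),'hub top pred',proj(s,T+[.0025,0,.045]),'U',proj(s,T+[.0025,0,.011]))
E
python3 -c "
from hov import *
grid(s,316,194,30,30)"
```

```text
roll 0.0
pos [ 0.4795 -0.0651  0.383 ] head 99.0 shift cm (after roll) [ 0.07 -0.03  0.1 ] rows 0.0 q [-0.38 -0.    1.85  0.    1.3  -2.11] F [ 0.1  1.  -3.4] open 0.244 t 13.6
tip pred (np.float64(316.5815992453901), np.float64(200.27617846994073)) hub top pred (np.float64(317.032265104796), np.float64(185.4728181926768)) U (np.float64(317.2569227962024), np.float64(197.0032659918021))
164  ..  ..  ..  ..  ..  ..  ..  ..  ..  ..  ..  ..  ..  ..  ..  ..  ..  ..  ..  ..  ..  ..  ..  ..  ..  ..  ..  ..  ..  ..
166  ..  ..  ..  ..  ..  ..  ..  ..  ..  ..  ..  ..  ..  ..  ..  ..  ..  ..  ..  ..  ..  .. 154  ..  ..  ..  ..  ..  ..  ..
168  ..  ..  ..  ..  ..  ..  ..  ..  ..  ..  ..  ..  ..  ..  ..  ..  ..  ..  ..  ..  ..  ..  ..  ..  ..  ..  ..  ..  ..  ..
170  ..  ..  ..  ..  ..  ..  ..  ..  ..  ..  ..  ..  ..  ..  ..  ..  ..  ..  ..  .. 106  ..  ..  ..  ..  ..  ..  ..  ..  ..
172  ..  ..  ..  ..  ..  ..  ..  ..  ..  ..  ..  ..  ..  ..  ..  ..  ..  ..  ..  ..  ..  ..  ..  ..  ..  ..  ..  ..  ..  ..
174  ..  ..  ..  ..  ..  ..  ..  ..  ..  ..  ..  ..  ..  ..  ..  ..  ..  ..  ..  ..  ..  .
[... 2309 characters left out ...]
  ..  ..  ..  ..  ..  .. 119 116 120 128  ..  ..  ..  ..  ..  ..  ..  ..  ..  ..
214  .. 180 164 144  ..  ..  ..  ..  ..  ..  ..  ..  ..  ..  ..  .. 140 119 115 124 136  ..  ..  ..  ..  ..  ..  ..  ..  ..
216  .. 155  ..  ..  ..  ..  ..  ..  ..  ..  ..  ..  ..  ..  ..  ..  .. 116 115 117 126 148  ..  ..  ..  ..  ..  ..  ..  ..
218  ..  ..  ..  ..  ..  ..  ..  ..  ..  ..  ..  ..  ..  ..  ..  ..  .. 142 117 119 124 104  90 164 178 139 124  ..  ..  ..
220  ..  ..  ..  ..  ..  ..  ..  ..  ..  ..  ..  ..  ..  ..  ..  ..  ..  .. 116 115 103  73  63 129 172 146  ..  ..  ..  ..
222  ..  ..  ..  ..  ..  ..  ..  ..  ..  ..  ..  ..  ..  ..  ..  ..  ..  ..  83  78  70  63  77 146 153 126  ..  ..  ..  ..
```

```bash
python3 - <<'E'
from hov import *
acc=np.mean([shot('scene')['img'].astype(float) for _ in range(4)],0).astype(np.uint8)
g=cv2.cvtColor(acc,cv2.COLOR_RGB2HSV)[...,1].astype(float)
y=np.radians(9);a=np.array([-.5*np.cos(y),-.5*np.sin(y),.866])
for k in(.0,.01,.02,.03,.04):print('axis pred',np.round(proj(s,T-k*a),1))
def cross(r,b):
    lo,hi=g[r,b-2:b+3].mean(),None
    th=(g[r,b].min()+120)/2
    L=b
    while g[r,L]<th:L-=1
    R_=b
    while g[r,R_]<th:R_+=1
    l=L+(g[r,L]-th)/(g[r,L]-g[r,L+1]);rr=R_-(g[r,R_]-th)/(g[r,R_]-g[r,R_-1])
    return l,rr
for r in(204,206,208,210,212,214):
    l,q=cross(r,int(318+.5*(r-205)));print(r,round(l,1),round(q,1),'mid',round((l+q)/2,1))
for r in(185,187,189):l,q=cross(r,312);print('hub',r,round(l,1),round(q,1))
for r in(193,195,197,199):l,q=cross(r,316);print('hub side',r,round(l,1),round(q,1))
for cc in(314,316,318):print(cc,acc[180:194,cc,0])
E
```

```text
roll 0.0
pos [ 0.4798 -0.0653  0.3836] head 99.0 shift cm (after roll) [ 0.09 -0.06  0.16] rows 0.0 q [-0.38 -0.    1.85  0.    1.3  -2.11] F [ 0.3 -0.  -3.7] open 0.248 t 13.65
tip pred (np.float64(316.5815992453901), np.float64(200.27617846994073)) hub top pred (np.float64(317.032265104796), np.float64(185.4728181926768)) U (np.float64(317.2569227962024), np.float64(197.0032659918021))
axis pred [316.6 200.3]
axis pred [318.3 203.7]
axis pred [320.  207.1]
axis pred [321.7 210.4]
axis pred [323.5 213.8]
204 313.5 321.8 mid 317.6
206 314.1 322.9 mid 318.5
208 315.0 323.7 mid 319.4
210 315.8 324.7 mid 320.2
212 317.1 325.7 mid 321.4
214 318.1 326.7 mid 322.4
hub 185 309.5 324.4
hub 187 308.7 324.3
hub 189 308.2 323.7
hub side 193 282.1 323.1
hub side 195 293.1 322.8
hub side 197 304.7 322.2
hub side 199 304.2 321.5
314 [161 164 171 176 157 128 107 103 122 160 161 127 108 104]
316 [163 162 166 176 166 135 109 103 115 151 169 139 112 106]
318 [160 160 163 173 173 143 115 103 109 134 166 153 121 106]
```

move_arm(
  moves=[
    {"gripper": 0, "x": -0.1, "y": -0.1, "z": 0.5, "roll": 0},
    {"gripper": 0, "x": 0, "y": 0, "z": 0.4, "roll": 0},
    {"gripper": 0, "x": 0, "y": 0, "z": 0.2, "roll": 0},
    {"gripper": 0, "x": 0, "y": 0, "z": 0.2, "roll": 0},
    {"gripper": 0, "x": 0, "y": 0, "z": 0, "roll": 0},
  ],
)

```text
time_s: 14.52
eef_pos: [0.4792, -0.0669, 0.3709]
eef_rot: [0.001, 0.65, 0.76, 0.001]
wrist_force: [2.6, 0.5, -1.5]
opening: 0.247
```

move_arm(
  moves=[
    {"gripper": 0, "x": 0, "y": 0, "z": 0.2, "roll": 0},
    {"gripper": 0, "x": 0, "y": 0, "z": 0, "roll": 0},
  ],
)

```text
time_s: 14.78
eef_pos: [0.479, -0.0669, 0.3688]
eef_rot: [0.0, 0.65, 0.76, 0.0]
wrist_force: [2.2, 0.9, -1.4]
opening: 0.246
```

The hub has engaged the tip: contact force is +x and up, so the hole's rim rests on the shaft's upper flat. Next I'll lower the knob on an arc so the hub pivots about the tip.

move_arm(
  moves=[
    {"gripper": 0, "x": 0, "y": -0.1, "z": 0.6, "roll": 0},
    {"gripper": 0, "x": 0, "y": -0.1, "z": 0.6, "roll": 0},
    {"gripper": 0, "x": 0, "y": 0, "z": 0, "roll": 0},
  ],
)

```text
time_s: 15.15
eef_pos: [0.4769, -0.0672, 0.3563]
eef_rot: [0.0, 0.65, 0.76, 0.0]
wrist_force: [3.4, 2.4, 0.6]
opening: 0.248
```

```bash
cat > chk.py <<'E'
from h import *
o=ctrl.get_obs();T=np.array([.5645,-.0165,.1735]);y=np.radians(9)
d=o['eef_pos']-[0,0,.155]-T;xp=[np.cos(y),np.sin(y)];yp=[-np.sin(y),np.cos(y)]
w=o['wrist_force'];t=o['torque']
print('G rel T mm x,y,z',np.round([d[:2]@xp*1e3,d[:2]@yp*1e3,d[2]*1e3],1),'F x y z',np.round([w[:2]@xp,w[:2]@yp,w[2]],1),'M',np.round([t[:2]@xp,t[:2]@yp,t[2]],2),o['time_s'])
s=shot('scene');g=cv2.cvtColor(s['img'],cv2.COLOR_RGB2HSV)
for v in range(182,216,2):print(v,' '.join(('%3d'%g[v,u,2] if g[v,u,1]<75 else ' ..') for u in range(286,342,2)))
E
python3 chk.py
```

```text
G rel T mm x,y,z [-94.4 -36.3  27.8] F x y z [3.7 1.9 0.6] M [ 0.31 -0.99 -0.01] 15.15
182  ..  ..  ..  ..  ..  ..  ..  ..  ..  ..  ..  ..  ..  ..  ..  ..  ..  ..  ..  ..  ..  ..  ..  ..  ..  ..  ..  ..
184  ..  ..  ..  ..  ..  ..  ..  ..  ..  ..  ..  ..  ..  ..  ..  ..  ..  ..  ..  ..  ..  ..  ..  ..  ..  ..  ..  ..
186  ..  ..  ..  ..  ..  ..  ..  ..  ..  ..  ..  ..  ..  ..  ..  ..  ..  ..  ..  ..  ..  ..  ..  ..  ..  ..  ..  ..
188  ..  ..  ..  ..  ..  ..  ..  ..  ..  ..  ..  .. 179 181 181 180 180 182 181  ..  ..  ..  ..  ..  ..  ..  ..  ..
190  ..  ..  ..  ..  ..  ..  ..  ..  ..  ..  ..  .. 189 154 122 128 134 176 170  ..  ..  ..  ..  ..  ..  ..  ..  ..
192  ..  ..  ..  ..  ..  ..  ..  ..  ..  ..  .. 184 181 120 109 109 127 184 136  ..  ..  ..  ..  ..  ..  ..  ..  ..
194  ..  ..  ..  ..  ..  ..  ..  ..  ..  ..  .. 169 180 169 167 167 173 180 104  ..  ..  ..  ..  ..  ..  ..  ..  ..
196 104 112 117  ..  ..  ..  ..  ..  ..  ..  .. 119 111 111 118 119 125 121  94  ..  ..  ..  ..  ..  ..  ..  ..  ..
198  89  88  88  89  93  90  94  90  94  92  94 104 108 109 107 107 109 103  92  ..  
[... 258 characters left out ...]
  ..
204  ..  ..  ..  ..  ..  ..  .. 158 128  ..  .. 114 107 109 107 106 110 105 122  ..  ..  ..  ..  ..  ..  ..  ..  ..
206  ..  ..  ..  ..  ..  .. 180 156  ..  ..  ..  ..  ..  .. 120 110 107 108 121  ..  ..  ..  ..  ..  ..  ..  ..  ..
208  ..  ..  ..  ..  .. 179 154  ..  ..  ..  ..  ..  ..  ..  .. 119 115 117 130  ..  ..  ..  ..  ..  ..  ..  ..  ..
210  ..  ..  ..  .. 180 150  ..  ..  ..  ..  ..  ..  ..  ..  .. 123 116 118 122 138  ..  ..  ..  ..  ..  ..  ..  ..
212  ..  .. 178 173 146  ..  ..  ..  ..  ..  ..  ..  ..  ..  ..  .. 126 116 116 128  ..  ..  ..  ..  ..  ..  ..  ..
214  .. 176 168 141  ..  ..  ..  ..  ..  ..  ..  ..  ..  ..  ..  .. 142 118 116 129 139  ..  ..  ..  ..  ..  ..  ..
```

Pivoting works: the arm side fell twice as much as the hub, with only about 4 N. I'll continue.

move_arm(
  moves=[
    {"gripper": 0, "x": 0, "y": -0.1, "z": 0.7, "roll": 0},
    {"gripper": 0, "x": 0, "y": -0.1, "z": 0.7, "roll": 0},
    {"gripper": 0, "x": 0, "y": 0, "z": 0, "roll": 0},
  ],
)

```text
time_s: 15.58
eef_pos: [0.4749, -0.0675, 0.3419]
eef_rot: [-0.0, 0.65, 0.76, 0.0]
wrist_force: [3.8, 2.5, 0.8]
opening: 0.249
```

```bash
python3 chk.py
```

```text
G rel T mm x,y,z [-96.5 -36.4  13.4] F x y z [4.1 1.9 0.8] M [ 0.23 -1.11 -0.07] 15.575
182  ..  ..  ..  ..  ..  ..  ..  ..  ..  ..  ..  ..  ..  ..  ..  ..  ..  ..  ..  ..  ..  ..  ..  ..  ..  ..  ..  ..
184  ..  ..  ..  ..  ..  ..  ..  ..  ..  ..  ..  ..  ..  ..  ..  ..  ..  ..  ..  ..  ..  ..  ..  ..  ..  ..  ..  ..
186  ..  ..  ..  ..  ..  ..  ..  ..  ..  ..  ..  ..  ..  ..  ..  ..  ..  ..  ..  ..  ..  ..  ..  ..  ..  ..  ..  ..
188  ..  ..  ..  ..  ..  ..  ..  ..  ..  ..  ..  ..  ..  .. 184 180 181 183  ..  ..  ..  ..  ..  ..  ..  ..  ..  ..
190  ..  ..  ..  ..  ..  ..  ..  ..  ..  ..  .. 175 184 155 147 142 159 180 143  ..  ..  ..  ..  ..  ..  ..  ..  ..
192  ..  ..  ..  ..  ..  ..  ..  ..  ..  ..  .. 186 168 110 112 116 170 156 123  ..  ..  ..  ..  ..  ..  ..  ..  ..
194  ..  ..  ..  ..  ..  ..  ..  ..  ..  ..  .. 187 174 164 166 166 175 125 114  ..  ..  ..  ..  ..  ..  ..  ..  ..
196  ..  ..  ..  ..  ..  ..  ..  ..  ..  .. 156 126 129 118 123 120 117 106 107  ..  ..  ..  ..  ..  ..  ..  ..  ..
198  ..  ..  ..  ..  ..  ..  ..  ..  ..  ..  .. 108 110 109 108 108 109 105 108  .. 
[... 259 characters left out ...]
  ..
204  66  62  67  65  58  64  64  63  57  60  58  99 108 108 110 112 108 108 120  ..  ..  ..  ..  ..  ..  ..  ..  ..
206  ..  ..  ..  ..  ..  .. 137 116  ..  ..  ..  .. 119 116 115 112 110 110 123  ..  ..  ..  ..  ..  ..  ..  ..  ..
208  ..  ..  ..  ..  .. 177 153  ..  ..  ..  ..  ..  ..  ..  .. 122 117 114 127  ..  ..  ..  ..  ..  ..  ..  ..  ..
210  ..  ..  ..  .. 175 149  ..  ..  ..  ..  ..  ..  ..  ..  .. 125 119 114 125 139  ..  ..  ..  ..  ..  ..  ..  ..
212  ..  .. 177 174 148  ..  ..  ..  ..  ..  ..  ..  ..  ..  ..  .. 121 117 117 132  ..  ..  ..  ..  ..  ..  ..  ..
214  .. 175 166 146  ..  ..  ..  ..  ..  ..  ..  ..  ..  ..  ..  .. 142 115 116 122 138  ..  ..  ..  ..  ..  ..  ..
```

move_arm(
  moves=[
    {"gripper": 0, "x": 0, "y": -0.1, "z": 0.7, "roll": 0},
    {"gripper": 0, "x": 0, "y": 0, "z": 0.7, "roll": 0},
    {"gripper": 0, "x": 0, "y": 0.1, "z": 0.7, "roll": 0},
    {"gripper": 0, "x": 0, "y": 0, "z": 0, "roll": 0},
  ],
)

```text
time_s: 16.12
eef_pos: [0.4748, -0.0674, 0.3207]
eef_rot: [-0.0, 0.65, 0.76, -0.0]
wrist_force: [4.1, 2.9, 1.3]
opening: 0.248
```

```bash
python3 chk.py
```

```text
G rel T mm x,y,z [-96.6 -36.3  -7.8] F x y z [4.5 2.2 1.3] M [ 0.36 -1.01  0.03] 16.125
182  44  39  ..  ..  ..  ..  ..  ..  ..  ..  ..  ..  ..  ..  ..  ..  ..  ..  ..  ..  ..  ..  ..  ..  ..  ..  ..  ..
184  49  ..  ..  ..  ..  ..  ..  ..  ..  ..  ..  ..  ..  ..  ..  ..  ..  ..  ..  ..  ..  ..  ..  ..  ..  ..  ..  ..
186  ..  ..  ..  ..  ..  ..  ..  ..  ..  ..  ..  ..  ..  ..  ..  ..  ..  ..  ..  ..  ..  ..  ..  ..  ..  ..  ..  ..
188  ..  ..  ..  ..  ..  ..  ..  ..  ..  ..  ..  ..  ..  ..  ..  ..  ..  ..  ..  ..  ..  ..  ..  ..  ..  ..  ..  ..
190  ..  ..  ..  ..  ..  ..  ..  ..  ..  ..  ..  ..  .. 177 172 166 174 142  ..  ..  ..  ..  ..  ..  ..  ..  ..  ..
192  ..  ..  ..  ..  ..  ..  ..  ..  ..  ..  .. 180 156 125 115 161 160 121  ..  ..  ..  ..  ..  ..  ..  ..  ..  ..
194  ..  ..  ..  ..  ..  ..  ..  ..  ..  .. 181 174 145 146 156 153 128 120 146  ..  ..  ..  ..  ..  ..  ..  ..  ..
196  ..  ..  ..  ..  ..  ..  ..  ..  ..  .. 164 151 134 126 122 117 119 122 126  ..  ..  ..  ..  ..  ..  ..  ..  ..
198  ..  ..  ..  ..  ..  ..  ..  ..  ..  .. 122 109 112 111 113 112 115 123 122  .. 
[... 259 characters left out ...]
  ..
204  ..  ..  ..  ..  .. 115  99  91  90  85  84 108 110 113 112 115 112 117 130  ..  ..  ..  ..  ..  ..  ..  ..  ..
206  .. 103  96  90  83  84  76  74  65  65  61  89 113 112 111 112 112 117 129  ..  ..  ..  ..  ..  ..  ..  ..  ..
208  83  76  72  68  65  57  65  70  ..  ..  ..  .. 141  ..  .. 121 117 117 132  ..  ..  ..  ..  ..  ..  ..  ..  ..
210  61  60  69  91 105 108  ..  ..  ..  ..  ..  ..  ..  ..  .. 125 117 118 124 140  ..  ..  ..  ..  ..  ..  ..  ..
212  ..  .. 163 173 146  ..  ..  ..  ..  ..  ..  ..  ..  ..  ..  .. 121 118 118 129  ..  ..  ..  ..  ..  ..  ..  ..
214  .. 179 166 146  ..  ..  ..  ..  ..  ..  ..  ..  ..  ..  ..  .. 140 115 115 125 138  ..  ..  ..  ..  ..  ..  ..
```

move_arm(
  moves=[
    {"gripper": 0, "x": 0, "y": 0.05, "z": 0.6, "roll": 0},
    {"gripper": 0, "x": 0, "y": 0.15, "z": 0.6, "roll": 0},
    {"gripper": 0, "x": 0, "y": 0.2, "z": 0.6, "roll": 0},
    {"gripper": 0, "x": 0, "y": 0, "z": 0, "roll": 0},
  ],
)

```text
time_s: 16.68
eef_pos: [0.4789, -0.0668, 0.303]
eef_rot: [-0.0, 0.649, 0.76, -0.0]
wrist_force: [3.6, 2.5, 2.0]
opening: 0.248
```

```bash
python3 chk.py
```

```text
G rel T mm x,y,z [-92.4 -36.3 -25.5] F x y z [3.9 1.9 2. ] M [ 0.4  -1.01  0.06] 16.675
182  55  ..  52  ..  ..  ..  ..  ..  ..  ..  ..  ..  ..  ..  ..  ..  ..  ..  ..  ..  ..  ..  ..  ..  ..  ..  ..  ..
184  48  ..  47  ..  ..  ..  ..  ..  ..  ..  ..  ..  ..  ..  ..  ..  ..  ..  ..  ..  ..  ..  ..  ..  ..  ..  ..  ..
186  42  52  41  ..  ..  ..  ..  ..  ..  ..  ..  ..  ..  ..  ..  ..  ..  ..  ..  ..  ..  ..  ..  ..  ..  ..  ..  ..
188  43  48  49  ..  ..  ..  ..  ..  ..  ..  ..  ..  ..  ..  ..  ..  ..  ..  ..  ..  ..  ..  ..  ..  ..  ..  ..  ..
190  ..  ..  ..  ..  ..  ..  ..  ..  ..  ..  ..  ..  ..  ..  ..  ..  ..  ..  ..  ..  ..  ..  ..  ..  ..  ..  ..  ..
192  47  ..  ..  ..  ..  ..  ..  ..  ..  ..  ..  ..  ..  .. 163 159 157 140  ..  ..  ..  ..  ..  ..  ..  ..  ..  ..
194  ..  ..  ..  ..  ..  ..  ..  ..  ..  ..  .. 177 159 138 132 161 140 128  ..  ..  ..  ..  ..  ..  ..  ..  ..  ..
196  ..  ..  ..  ..  ..  ..  ..  ..  ..  ..  .. 180 149 138 140 128 130 133 144  ..  ..  ..  ..  ..  ..  ..  ..  ..
198  ..  ..  ..  ..  ..  ..  ..  ..  ..  .. 169 145 129 115 118 116 121 132 131  .. 
[... 259 characters left out ...]
  ..
204  ..  ..  ..  ..  ..  ..  .. 182 171 142  .. 117 109 114 115 118 118 118 128  ..  ..  ..  ..  ..  ..  ..  ..  ..
206  ..  ..  ..  ..  ..  .. 182 158 119 117  96  99 112 115 116 112 118 115 123  ..  ..  ..  ..  ..  ..  ..  ..  ..
208  ..  ..  ..  ..  .. 156 136  93  84  78  70  75 109 116 120 119 117 118 128  ..  ..  ..  ..  ..  ..  ..  ..  ..
210  ..  ..  ..  .. 101  89  78  71  63  61  73  .. 129 138  .. 121 117 117 121 137  ..  ..  ..  ..  ..  ..  ..  ..
212  .. 107  83  77  73  61  61  69  ..  ..  ..  ..  ..  ..  ..  .. 120 116 118 127  ..  ..  ..  ..  ..  ..  ..  ..
214  83  73  62  63  64  ..  ..  ..  ..  ..  ..  ..  ..  ..  ..  .. 142 117 117 124 140  ..  ..  ..  ..  ..  ..  ..
```

move_arm(
  moves=[
    {"gripper": 0, "x": 0, "y": 0.25, "z": 0.45, "roll": 0},
    {"gripper": 0, "x": 0, "y": 0.25, "z": 0.45, "roll": 0},
    {"gripper": 0, "x": 0, "y": 0, "z": 0, "roll": 0},
  ],
)

```text
time_s: 17.1
eef_pos: [0.4839, -0.066, 0.2942]
eef_rot: [-0.0, 0.649, 0.76, 0.0]
wrist_force: [3.5, 2.2, 2.5]
opening: 0.253
```

```bash
python3 chk.py
```

```text
G rel T mm x,y,z [-87.3 -36.3 -34.3] F x y z [3.8 1.6 2.5] M [ 0.45 -0.92  0.09] 17.1
182  43  42  45  47  49  ..  ..  ..  ..  ..  ..  ..  ..  ..  ..  ..  ..  ..  ..  ..  ..  ..  ..  ..  ..  ..  ..  ..
184  40  ..  62  46  ..  ..  ..  ..  ..  ..  ..  ..  ..  ..  ..  ..  ..  ..  ..  ..  ..  ..  ..  ..  ..  ..  ..  ..
186  44  ..  ..  56  ..  ..  ..  ..  ..  ..  ..  ..  ..  ..  ..  ..  ..  ..  ..  ..  ..  ..  ..  ..  ..  ..  ..  ..
188  43  ..  ..  44  ..  ..  ..  ..  ..  ..  ..  ..  ..  ..  ..  ..  ..  ..  ..  ..  ..  ..  ..  ..  ..  ..  ..  ..
190  42  44  50  48  ..  ..  ..  ..  ..  ..  ..  ..  ..  ..  ..  ..  ..  ..  ..  ..  ..  ..  ..  ..  ..  ..  ..  ..
192  44  43  43  ..  ..  ..  ..  ..  ..  ..  ..  ..  ..  ..  ..  ..  ..  ..  ..  ..  ..  ..  ..  ..  ..  ..  ..  ..
194  45  45  ..  ..  ..  ..  ..  ..  ..  ..  ..  ..  ..  ..  ..  .. 172 166  ..  ..  ..  ..  ..  ..  ..  ..  ..  ..
196  43  ..  ..  ..  ..  ..  ..  ..  ..  ..  ..  ..  ..  .. 166 149 165 149 138  ..  ..  ..  ..  ..  ..  ..  ..  ..
198  40  ..  ..  ..  ..  ..  ..  ..  ..  ..  ..  .. 173 154 125 139 163 136 127  ..  .
[... 257 characters left out ...]
  ..
204  56  ..  ..  ..  ..  ..  .. 178 166 141  .. 128 114 115 114 119 115 118 130 130 134  ..  ..  ..  ..  ..  ..  ..
206  57  ..  ..  ..  ..  .. 181 157  ..  ..  ..  .. 114 117 114 113 117 115 124 131 152  ..  ..  ..  ..  ..  ..  ..
208  63  ..  ..  ..  .. 180 154  ..  ..  ..  ..  .. 112 113 117 114 118 115 121 134  ..  ..  ..  ..  ..  ..  ..  ..
210  ..  ..  ..  .. 178 148  ..  ..  ..  ..  99  89  97 112 114 114 117 115 119 133  ..  ..  ..  ..  ..  ..  ..  ..
212  ..  .. 179 178 141  ..  .. 104  86  74  72  67  72 105 114 123 115 115 117 128  ..  ..  ..  ..  ..  ..  ..  ..
214  .. 171 159 110  94  85  79  68  63  64  67  ..  ..  ..  ..  .. 139 116 115 123 137  ..  ..  ..  ..  ..  ..  ..
```

The hub is sliding down the shaft at low force, so I'll keep going along the axis.

move_arm(
  moves=[
    {"gripper": 0, "x": 0, "y": 0.25, "z": 0.45, "roll": 0},
    {"gripper": 0, "x": 0, "y": 0.25, "z": 0.45, "roll": 0},
    {"gripper": 0, "x": 0, "y": 0.25, "z": 0.45, "roll": 0},
    {"gripper": 0, "x": 0, "y": 0, "z": 0, "roll": 0},
  ],
)

```text
time_s: 17.65
eef_pos: [0.4914, -0.0649, 0.2808]
eef_rot: [-0.0, 0.65, 0.76, 0.0]
wrist_force: [3.6, 2.6, 2.9]
opening: 0.247
```

move_arm(
  moves=[
    {"gripper": 0, "x": 0, "y": 0.25, "z": 0.44, "roll": 0},
    {"gripper": 0, "x": 0, "y": 0.25, "z": 0.44, "roll": 0},
    {"gripper": 0, "x": 0, "y": 0, "z": 0, "roll": 0},
  ],
)

```text
time_s: 18.02
eef_pos: [0.4964, -0.0641, 0.272]
eef_rot: [0.0, 0.65, 0.76, 0.0]
wrist_force: [4.4, 3.0, 1.9]
opening: 0.251
```

```bash
python3 chk.py|head -1
```

```text
G rel T mm x,y,z [-74.8 -36.4 -56.5] F x y z [4.8 2.3 1.9] M [ 0.44 -0.96  0.07] 18.025
```

move_arm(
  moves=[
    {"gripper": 0, "x": 0, "y": 0.15, "z": 0.26, "roll": 0},
    {"gripper": 0, "x": 0, "y": 0.1, "z": 0.17, "roll": 0},
    {"gripper": 0, "x": 0, "y": 0, "z": 0, "roll": 0},
  ],
)

```text
time_s: 18.45
eef_pos: [0.4986, -0.0638, 0.2679]
eef_rot: [-0.0, 0.65, 0.76, -0.0]
wrist_force: [3.6, 2.3, 1.8]
opening: 0.247
```

move_arm(
  moves=[
    {"gripper": 0, "x": 0, "y": 0.1, "z": 0.17, "roll": 0},
    {"gripper": 0, "x": 0, "y": 0.1, "z": 0.17, "roll": 0},
    {"gripper": 0, "x": 0, "y": 0, "z": 0, "roll": 0},
  ],
)

```text
time_s: 18.82
eef_pos: [0.5002, -0.0636, 0.2648]
eef_rot: [-0.001, 0.649, 0.76, -0.001]
wrist_force: [-2.0, 1.0, 8.1]
opening: 0.241
```

```bash
python3 chk.py
```

```text
G rel T mm x,y,z [-70.8 -36.5 -63.7] F x y z [-1.8  1.3  8.1] M [ 0.4  -0.04  0.04] 18.825
182  45  44  44  44  43  43  ..  ..  ..  ..  ..  ..  ..  ..  ..  ..  ..  ..  ..  ..  ..  ..  ..  ..  ..  ..  ..  ..
184  41  43  46  39  45  43  50  ..  ..  ..  ..  ..  ..  ..  ..  ..  ..  ..  ..  ..  ..  ..  ..  ..  ..  ..  ..  ..
186  41  41  44  43  ..  ..  47  43  ..  ..  ..  ..  ..  ..  ..  ..  ..  ..  ..  ..  ..  ..  ..  ..  ..  ..  ..  ..
188  43  46  46  41  41  56  61  45  ..  ..  ..  ..  ..  ..  ..  ..  ..  ..  ..  ..  ..  ..  ..  ..  ..  ..  ..  ..
190  44  45  46  53  56  59  68  46  ..  ..  ..  ..  ..  ..  ..  ..  ..  ..  ..  ..  ..  ..  ..  ..  ..  ..  ..  ..
192  44  49  48  51  47  52  51  ..  ..  ..  ..  ..  ..  ..  ..  ..  ..  ..  ..  ..  ..  ..  ..  ..  ..  ..  ..  ..
194  51  45  37  49  43  47  49  ..  ..  ..  ..  ..  ..  ..  ..  ..  ..  ..  ..  ..  ..  ..  ..  ..  ..  ..  ..  ..
196  54  46  43  43  ..  ..  48  ..  ..  ..  ..  ..  ..  ..  ..  ..  ..  ..  ..  ..  ..  ..  ..  ..  ..  ..  ..  ..
198  45  ..  39  45  ..  ..  43  ..  ..  ..  ..  ..  ..  ..  ..  ..  ..  ..  ..  
[... 262 characters left out ...]
  ..
204  39  47  48  48  48  42  .. 181 171 143  ..  ..  ..  .. 125 124 126 128 150 168 149  ..  ..  ..  ..  ..  ..  ..
206  ..  49  52  45  ..  .. 174 158  ..  ..  ..  ..  ..  .. 141 114 116 121 144 162 138  ..  ..  ..  ..  ..  ..  ..
208  48  47  46  45  84 176 158  ..  ..  ..  ..  ..  ..  ..  .. 120 120 126 161 145 134 140  ..  ..  ..  ..  ..  ..
210  46  46  50  66 115 145  ..  ..  ..  ..  ..  ..  ..  .. 174 148 142 138 122 130 131 134  ..  ..  ..  ..  ..  ..
212  ..  49  57 121 127  ..  ..  ..  ..  ..  ..  ..  .. 163 147 132 117 118 116 117 133 135 139  ..  ..  ..  ..  ..
214  ..  ..  43  72  ..  ..  ..  ..  ..  ..  ..  ..  .. 131 116 117 115 115 115 119 127 133 133  ..  ..  ..  ..  ..
```

The hub has bottomed: the force reversed and rose to about 10 N at the predicted depth, and the shaft now protrudes above the hub. One small extra push, then release.

move_arm(
  moves=[
    {"gripper": 0, "x": 0, "y": 0.1, "z": 0.2, "roll": 0},
    {"gripper": 0, "x": 0, "y": 0, "z": 0, "roll": 0},
    {"gripper": 28, "x": 0, "y": 0, "z": 0, "roll": 0},
    {"gripper": 32, "x": 0, "y": 0, "z": 0, "roll": 0},
    {"gripper": 38, "x": 0, "y": 0, "z": 0, "roll": 0},
  ],
)

```text
time_s: 19.5
eef_pos: [0.5011, -0.0634, 0.2621]
eef_rot: [-0.001, 0.65, 0.76, -0.0]
wrist_force: [1.2, 0.0, 0.5]
opening: 0.381
```

move_arm(
  moves=[
    {"gripper": 46, "x": 0, "y": 0, "z": 0, "roll": 0},
    {"gripper": 60, "x": 0, "y": 0, "z": 0, "roll": 0},
    {"gripper": 70, "x": 0, "y": 0, "z": 0, "roll": 0},
    {"gripper": 70, "x": 0, "y": -0.5, "z": -1, "roll": 0},
    {"gripper": 70, "x": 0, "y": -1, "z": -3, "roll": 0},
  ],
)

```text
time_s: 20.12
eef_pos: [0.4858, -0.0655, 0.3022]
eef_rot: [-0.002, 0.649, 0.76, -0.001]
wrist_force: [0.4, -0.1, -0.6]
opening: 0.698
```

move_arm(
  moves=[
    {"gripper": 70, "x": 0, "y": -1, "z": -5, "roll": 0},
    {"gripper": 70, "x": 0, "y": -1, "z": -5, "roll": 0},
    {"gripper": 70, "x": 0, "y": -3, "z": 0, "roll": 0},
    {"gripper": 70, "x": 0, "y": 0, "z": 0, "roll": 0},
  ],
)

```text
time_s: 20.62
eef_pos: [0.4361, -0.0734, 0.4038]
eef_rot: [0.001, 0.65, 0.76, 0.0]
wrist_force: [-0.7, 0.0, -0.1]
opening: 0.701
```

```bash
cat > fin.py <<'E'
from h import *
T=np.array([.5645,-.0165,.1735]);y=np.radians(9);a=np.array([-.5*np.cos(y),-.5*np.sin(y),.866]);S=T-.056*a
s=shot('scene');g=cv2.cvtColor(s['img'],cv2.COLOR_RGB2HSV)
print('tip',proj(s,T),'hub top ctr',proj(s,S+.034*a),'seat',proj(s,S))
for v in range(194,236,2):print(v,' '.join(('%3d'%g[v,u,2] if g[v,u,1]<75 else ' ..') for u in range(286,352,2)))
import pickle
w=shot('wrist');pickle.dump(w,open('wf.pkl','wb'))
xp=np.array([np.cos(y),np.sin(y),0]);yp=np.array([-np.sin(y),np.cos(y),0]);d=-xp*.866-np.array([0,0,.5])
ar=np.cos(np.radians(20))*d-np.sin(np.radians(20))*yp
k=proj(w,S+.1*ar+.052*a);print('knob top pred wrist',k,'tip',proj(w,T),'hub',proj(w,S+.034*a))
hs=cv2.cvtColor(w['img'],cv2.COLOR_RGB2HSV);hp=hubpix(w,proj(w,S+.034*a),35);print(hp)
o=ctrl.get_obs();print(o['eef_pos'],o['wrist_force'],o['time_s'])
E
python3 fin.py
```

```text
tip (np.float64(316.5815992453901), np.float64(200.27617846994073)) hub top ctr (np.float64(320.37922333165295), np.float64(207.75319221618045)) seat (np.float64(326.1596374487068), np.float64(219.13405425792686))
194  ..  ..  ..  ..  ..  ..  ..  ..  ..  ..  ..  ..  ..  ..  ..  ..  ..  ..  ..  ..  ..  ..  ..  ..  ..  ..  ..  ..  ..  ..  ..  ..  ..
196  ..  ..  ..  ..  ..  ..  ..  ..  ..  ..  ..  ..  ..  ..  ..  ..  ..  ..  ..  ..  ..  ..  ..  ..  ..  ..  ..  ..  ..  ..  ..  ..  ..
198  ..  ..  ..  ..  ..  ..  ..  ..  ..  ..  ..  ..  ..  ..  ..  ..  ..  ..  ..  ..  ..  ..  ..  ..  ..  ..  ..  ..  ..  ..  ..  ..  ..
200  ..  ..  ..  ..  ..  ..  ..  ..  .. 171 187 171  ..  ..  .. 176 155  ..  ..  ..  ..  ..  ..  ..  ..  ..  ..  ..  ..  ..  ..  ..  ..
202  ..  ..  ..  ..  ..  ..  ..  .. 174 172 145 141  ..  .. 163 156 159 139  ..  ..  ..  ..  ..  ..  ..  ..  ..  ..  ..  ..  ..  ..  ..
204  ..  ..  ..  ..  ..  ..  .. 180 169 142  ..  ..  ..  .. 122 123 127 128 148 168 149  ..  ..  ..  ..  ..  ..  ..  ..  ..  ..  ..  ..
206  ..  ..  ..  ..  ..  .. 182 158  ..  ..  ..  ..  ..  .. 136 117 11
[... 1614 characters left out ...]
 ..  .. 125  ..  .. 115 113  ..  ..  ..  79  ..  ..  ..  ..  ..  ..  ..  ..  ..  ..
232  ..  83  67  ..  ..  ..  ..  ..  ..  ..  ..  ..  ..  83  ..  ..  ..  ..  ..  ..  ..  ..  ..  ..  ..  ..  ..  ..  ..  ..  ..  ..  ..
234  ..  ..  ..  ..  ..  ..  ..  ..  ..  ..  ..  ..  ..  ..  86  ..  80  ..  76  ..  70  72  69  ..  ..  ..  ..  ..  ..  ..  ..  ..  81
knob top pred wrist (np.float64(322.7187684080553), np.float64(244.26940979245015)) tip (np.float64(360.9149526001131), np.float64(350.0454656818782)) hub (np.float64(357.8304642167749), np.float64(342.6466052527931))
[([330, 307, 45, 31, 417], [355.6, 323.5])]
[ 0.43719869 -0.07348287  0.40305301] [ 0.38409544 -0.13350038  0.36267996] 20.725
```

```bash
python3 - <<'E'
from h import *
T=np.array([.5645,-.0165,.1735]);y=np.radians(9);a=np.array([-.5*np.cos(y),-.5*np.sin(y),.866]);S=T-.056*a
xp=np.array([np.cos(y),np.sin(y),0]);yp=np.array([-np.sin(y),np.cos(y),0]);u=xp*.866+np.array([0,0,.5])
c,s_=np.cos(np.radians(20)),np.sin(np.radians(20));ex=c*u+s_*yp;ey=-s_*u+c*yp
acc=None;cams=[shot('scene') for _ in range(4)];s=cams[0]
im=np.mean([k['img'] for k in cams],0).astype(np.uint8)
print('tip',np.round(proj(s,T),1))
for h in(0,.004,.008):
    print(h,'top',[np.round(proj(s,S+(h+.034)*a+.017*(i*ex+j*ey)),1).tolist() for i,j in((1,1),(1,-1),(-1,-1),(-1,1))],'bot',[np.round(proj(s,S+h*a+.017*(i*ex+j*ey)),1).tolist() for i,j in((1,1),(1,-1),(-1,-1))])
print('shoulder rim',[np.round(proj(s,S+.016*(np.cos(t)*u+np.sin(t)*yp)),1).tolist() for t in np.radians([0,60,120,180,240,300])])
g=cv2.cvtColor(im,cv2.COLOR_RGB2HSV)
for v in range(198,232):print(v,' '.join(('%3d'%g[v,q,2] if g[v,q,1]<70 else ' ..') for q in range(306,342)))
E
```

```text
tip [316.6 200.3]
0 top [[327.8, 202.9], [324.6, 208.5], [312.8, 212.7], [316.3, 207.0]] bot [[333.5, 214.3], [330.5, 220.1], [318.7, 224.1]]
0.004 top [[327.1, 201.6], [323.9, 207.1], [312.1, 211.3], [315.6, 205.7]] bot [[332.8, 212.9], [329.8, 218.8], [318.0, 222.8]]
0.008 top [[326.5, 200.2], [323.2, 205.7], [311.4, 209.9], [315.0, 204.4]] bot [[332.1, 211.6], [329.1, 217.4], [317.4, 221.4]]
shoulder rim [[330.8, 218.3], [331.3, 215.9], [326.7, 216.8], [321.6, 219.9], [321.0, 222.4], [325.6, 221.6]]
198  ..  ..  ..  ..  ..  ..  ..  ..  ..  ..  ..  ..  ..  ..  ..  ..  ..  ..  ..  ..  ..  ..  ..  ..  ..  ..  ..  ..  ..  ..  ..  ..  ..  ..  ..  ..
199 179 178 173  ..  ..  ..  ..  ..  ..  ..  ..  ..  ..  ..  ..  ..  ..  ..  ..  ..  ..  ..  ..  ..  ..  ..  ..  ..  ..  ..  ..  ..  ..  ..  ..  ..
200 184 181 173 162  ..  ..  ..  ..  .. 178 176 168 156  ..  ..  ..  ..  ..  ..  ..  ..  ..  ..  ..  ..  ..  ..  ..  ..  ..  ..  ..  ..  ..  ..  ..
201 170 165 150  ..  ..  ..  ..  .. 174 170 168 166 154 135  ..  ..  ..  ..  ..  ..  ..  ..  ..  ..  ..  ..  ..  ..  ..  ..  ..  ..  ..  ..  ..  ..

[... 3739 characters left out ...]
  ..  .. 134 153 172 174 165 159 154 153 151 144 135 130 125 114 112  ..  ..  ..  ..  ..  ..  ..  ..  ..  ..
228  ..  ..  ..  ..  ..  ..  ..  ..  ..  ..  .. 124 138 153 155 152 147 144 137 131 126 122 120 110  94  90  ..  ..  ..  ..  ..  ..  ..  ..  ..  ..
229  ..  ..  ..  ..  ..  ..  ..  ..  ..  ..  ..  ..  .. 121 123 121 120 120 120 119 120  ..  ..  97  78  79  ..  ..  ..  ..  ..  ..  ..  ..  ..  ..
230  ..  ..  ..  ..  ..  ..  ..  .. 122  ..  ..  ..  ..  ..  .. 114 113  ..  ..  ..  ..  ..  ..  ..  80  ..  ..  ..  ..  ..  ..  ..  ..  ..  ..  ..
231  ..  ..  ..  ..  ..  .. 106  98 111  ..  ..  ..  ..  ..  ..  ..  ..  ..  ..  ..  ..  ..  ..  ..  ..  ..  ..  ..  ..  ..  ..  ..  ..  ..  ..  ..
```

```bash
python3 - <<'E'
from h import *
import pickle
T=np.array([.5645,-.0165,.1735]);y=np.radians(9);a=np.array([-.5*np.cos(y),-.5*np.sin(y),.866]);S=T-.056*a
xp=np.array([np.cos(y),np.sin(y),0]);yp=np.array([-np.sin(y),np.cos(y),0]);u=xp*.866+np.array([0,0,.5])
c,s_=np.cos(np.radians(20)),np.sin(np.radians(20));ex=c*u+s_*yp;ey=-s_*u+c*yp
old=pickle.load(open('scene.pkl','rb'));cams=[shot('scene') for _ in range(4)];s=cams[0]
new=np.mean([k['img'] for k in cams],0)
P=np.array([proj(s,S+.020*(np.cos(t)*u+np.sin(t)*yp)) for t in np.linspace(0,6.28,721)])
e=np.array([proj(s,S+.017*(k*ex-ey)) for k in np.linspace(-1,1,201)])
go=old['img'].astype(float).mean(2);gn=new.mean(2)
for q in(319,320,321,322,323,324,325,326,327,328):
    ps=P[abs(P[:,0]-q)<.3];pe=e[abs(e[:,0]-q)<.3]
    print(q,'sleeve edge pred %.1f'%ps[:,1].max(),'hub edge pred %.1f'%pe[:,1].mean(),'| old',go[216:229,q].astype(int),'| new',gn[216:229,q].astype(int))
print('tip rows now',[ (q,gn[196:206,q].astype(int).tolist()) for q in(315,316,317)])
print('tip rows old',[ (q,go[196:206,q].astype(int).tolist()) for q in(315,316,317)])
E
```

```text
319 sleeve edge pred 222.9 hub edge pred 224.0 | old [106 102 102 102 100  96  98 108 134 153 161 163 142] | new [114 113 113 113 112 112 111 114 136 155 165 167 147]
320 sleeve edge pred 223.3 hub edge pred 223.7 | old [108 106 105 105 102  98  95  95 120 148 163 166 151] | new [113 113 114 113 113 112 110 104 124 153 168 174 154]
321 sleeve edge pred 223.3 hub edge pred 223.3 | old [112 112 111 106 103 101 100  82  84 110 141 159 146] | new [113 113 113 114 114 111 106  86  86 114 145 165 152]
322 sleeve edge pred 223.3 hub edge pred 223.0 | old [116 116 111 111 111 109 103  79  57  73 115 149 143] | new [115 113 115 113 113 113  98  73  59  76 122 155 146]
323 sleeve edge pred 223.1 hub edge pred 222.6 | old [116 114 113 112 112 109  97  74  53  62 109 146 136] | new [114 114 113 114 114 110  92  68  53  65 111 151 142]
324 sleeve edge pred 222.8 hub edge pred 222.3 | old [116 119 117 117 115 109  95  68  54  70 114 145 133] | new [114 115 114 114 113 107  85  64  55  70 117 149 134]
325 sleeve edge pred 222.5 hub edge pred 222.0 | old [114 116 118 116 117 107  84  62  56  85 129 
[... 251 characters left out ...]
 pred 221.6 hub edge pred 221.3 | old [116 113 117 117 109  85  67  60  73 116 135 128 109] | new [122 118 117 116 108  86  67  60  77 115 142 133 112]
328 sleeve edge pred 221.1 hub edge pred 220.9 | old [116 116 115 109  97  74  57  65  99 133 138 122 103] | new [128 125 123 115 100  77  60  67 101 135 144 128 107]
tip rows now [(315, [126, 129, 131, 140, 160, 166, 152, 130, 115, 112]), (316, [124, 129, 133, 147, 163, 168, 152, 135, 121, 113]), (317, [125, 130, 136, 148, 161, 164, 161, 144, 124, 114])]
tip rows old [(315, [122, 122, 129, 139, 154, 160, 145, 128, 112, 105]), (316, [121, 126, 128, 143, 161, 163, 148, 133, 114, 110]), (317, [123, 126, 132, 143, 154, 160, 154, 138, 121, 110])]
```

The hub's lower edge falls on the same rows that the seated sleeve's edge did at the start, within about 0.3 px (roughly 1 mm). So it is fully home, and I'm handing in.

```bash
python3 - <<'E'
from h import *
w=shot('wrist')
p=proj(w,[.55,-.295,.047]);print('tray sleeve pix',p,hubpix(w,p,35))
print(ctrl.hand_in())
E
```

```text
tray sleeve pix (np.float64(133.336432706817), np.float64(231.51393574741576)) [([122, 215, 31, 28, 320], [136.9, 228.1])]
the job is handed in; nothing more can be done
None
```

The sleeve is standing upright in the tray and the crank is on the shaft, pushed home and released. The job is handed in at about 21 s of the 64 s allowed; the hand-in gave no verdict.

**What I did**
- **Sleeve:** I drew it off along the slanted shaft, set its lower edge on the tray floor and opened the jaws slowly so it tipped upright.
- **Crank:** I took the large steel one by its grip, turned it to match the shaft (about 20° off the gearbox) and hooked the hub onto the tip. Then I lowered the grip to tilt the crank 30°, slid it down the shaft and let go, grip outward.

**Last checks**
- **Hub seated:** the hub's lower edge sits on the same image rows as the seated sleeve's edge did at the start, within about 0.3 px (roughly 1 mm). The force also rose at the predicted depth.
- **Sleeve in the tray:** it shows in the wrist image about 5 px from where I expected it.
- **Robot clear:** the wrist force is near zero and the arm is clear of the parts.

**Weaker points**
- **Shaft position:** estimates from the different cameras disagreed by 2–4 mm sideways. The shaft's taper and the light forces took this up.
- **Tip check:** one reading of the shaft tip in the scene image would have put the hub up to 4 mm short of home. The edge comparison did not support that.
- **Not measured:** I did not check the mallet, mug and gouge again at the end. No move went near them.

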